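# Seat the wedding topper in the middle of the display cake

### The arm

A 7-joint arm with a two-finger parallel gripper is mounted at the origin on a cart in front of the work surface, level with it; the furniture and walls round the work are solid. World frame = base frame: x ahead of the robot, y to its left, z up, the work surface at z = 0. Lengths are in mm, angles in rad, forces in N, time in s.
With the tool pointing down it reaches from about 400 to 875 mm from the base axis. Payload 4.4 kg.
Tool frame: the origin (TCP) lies on the centre line of the jaws, within the pads' length; the fingertips stand 14 mm ahead of it and the grasp point (between the pads) lies 5 mm behind it; z points along the fingers, x is the direction in which the jaws open and shut, and the axes are right-handed (so a half turn about z gives the same grasp; the last joint's range is limited). The gripper opens to 85 mm and grips with 20 to 120 N. Pads are 22 mm wide; open, the fingers measure 114 mm over their backs; the gripper's body (76 mm by 85 mm) begins 54 mm behind the grasp point. The pads swing forward as they close: fully open they stand 13 mm farther back than shut.
Start: joints at [-1.234, 0.628, 0.038, 1.517, -0.027, 0.996, -0.02], TCP at [254.775, 598.003, 222.513] pointing down, gripper open.
Joint ranges: [-3.06, 3.06], [-0.37, 2.12], [-1.25, 1.32], [0.18, 2.47], [-1.1, 4.24], [0.23, 1.98], [-2.94, 2.94]. Speed limits (rad/s): [2.57, 2.57, 3.14, 3.14, 3.14, 3.14, 3.14].

### API

Orientations are given as [roll, pitch, yaw] about the fixed x, y, z axes, in that order (R = Rz(yaw) Ry(pitch) Rx(roll)).
In Python, from cell import ctrl gives the robot as it stands.
- The arm moves only by the tool send_rows, never from a script. Its argument "commands" is a list of rows, each a list of 5 numbers: the finger opening in mm, from 0 to 85.4, then the shift along the tool's x, y, z in mm, then the turn about the tool's z in degrees. In form: [[grip, x, y, z, roll], ...]. A call has 1 to 5 rows; each row is the pose to reach, as a shift and turn from the pose measured when the call began, along the tool's axes at that moment; what a row does not reach only later rows make up. A row lasts 1/10 s, in which the tool goes at most 50 mm and 8.59 degrees, less where a joint would pass 70% of its speed; a pose out of reach is approached as far as the arm can. A call with a gripper value outside its range is refused whole. The fingers move at their own pace and stop on an object; the grip force is fixed at half the most. Time passes only in rows, so rows that repeat a pose let the fingers close. It gives the time, the measured TCP pose, the force and the opening at its end, in the units of the state.
- ctrl.read_state(): the state, without advancing time (a new reading comes with each control period).
- ctrl.get_image(name): name is "scene" or "side" or "wrist"; returns the picture (384x512x3 uint8, red, green, blue); there is no depth.
- ctrl.camera_params(name): a dict with "fx", "fy", "cx", "cy" (pixels), "cam_to_world" (4x4, takes a point from camera to world coordinates). Camera axes: x right, y down, z forward; pixel columns grow to the right and rows downward; lengths in mm; the calibration is good to about 2 mm. A picture is of the moment at which its call begins: read the wrist's pose just before it. camera_params takes no time and is no camera call; for the wrist camera it gives the pose at the moment of the call.
- ctrl.finish_job(): hands the job in, once; it reports no verdict.
The state is a dict: "clock": time; "qpos": joint angles; "qd": joint speeds; "tau": joint torques, N m; "eef_pos": TCP position; "tool_rot": TCP orientation; "force": force on the tool from outside, world axes, zero at the start; "torque": the same for the moment, N m; "width": finger opening in mm.
Only numpy, scipy, OpenCV 4.12 (cv2) and the standard library are available. Lean on these libraries where they do the work, as an engineer would, in place of code of your own. Each camera call takes 0.05 s, during which the arm holds its last target.

### The job

The little wedding-cake topper has been set down off centre on the display cake and stands wobbly on its narrow foot. Nudge its round wooden base gently with a fingertip, never gripping, lifting or toppling it, until the foot drops into the round seat in the middle of the cake and the couple stands level. Then take your hand away; leave the other things on the table where they are.

Things in the scene. Friction and masses are not known exactly. Their poses are not given: they have to be found in the camera images.
- topper: Loose cake topper, 54 mm tall, 130 g: two faceless peg dolls (white dress, dark suit), 14 to 54 mm up and within 22 mm of the axis, on a turned wooden base. Origin: centre of the underside of its narrow foot (34 mm diameter, 5.5 mm tall); z up. Slides at about 1 N pushed at the base; at the dolls it tips. Starts upright on the plaque, 20 to 36 mm off the seat, on its near, left or right side.
- topper_base (a point): Centre of the topper's base disc, 10 mm above the topper's origin. The disc is the widest part and the place to push: 52 mm diameter, 8.5 mm thick, from 5.5 to 14 mm above the underside of the foot. Keep the touch light, under 5 N: once the foot meets the wall of the seat it stops hard.
- seat (a point): Centre of the gold floor of the seat, a round well 41 mm across and 4 mm deep in the cake's top. A foot on the plaque has its underside 4 mm above this point, at home level with it, the base disc then 1.5 mm clear of the plaque. The foot has 3.5 mm play all round; it dips into the well (to 0.12 rad) from some 10 mm off centre and drops home at about 3 mm.
- plaque (a point): Centre of the cake's flat top, the white plaque (104 mm diameter) with the seat in its middle; this point is at the height of the plaque's upper face, 4 mm above the seat's floor and 114 mm above the table. The pink cake under it is 108 mm in diameter.
- turntable: Grey foot (133 mm diameter) of the decorating turntable that carries the cake, fixed to the table. Origin: on the turning axis, at table height. The seat's centre lies on the same axis. The aluminium head is 150 mm in diameter with its top 52 mm above the table; the gold cake board on it is 128 mm in diameter.
- cake (a joint): Angle of the turntable head with cake and plaque about the vertical axis, rad. It is not locked and turns lightly (about 0.012 N m) if pushed off the axis; its angle does not matter.
- portion_cup_1: Bystander: light brown lidded portion cup, 56 mm diameter, 32 mm tall; origin centre of the underside.
- portion_cup_2: Bystander: light brown lidded portion cup, 56 mm diameter, 32 mm tall; origin centre of the underside.
- flour_shaker: Bystander: steel-grey flour shaker with mesh lid, 67 mm diameter, 110 mm tall; origin centre of the underside.
- marker: Bystander: white marker with black cap lying on the table between the turntable and the microwave, 135 mm long along its y, 17 mm thick; origin centre of the underside.

How it is judged (in metres and radians):
At the end, for the whole second after the job is handed in: The topper's foot is home in the seat: its axis within 5 mm of the seat's centre, its underside within 1.5 mm of the seat's floor, upright within 0.04 rad, topper and turntable at rest (horizontal distance between topper and seat below 0.005 m and z of topper in the frame of seat between -0.0025 and 0.0015 m and angle between topper's own z axis and vertical below 0.04 rad and linear speed of topper below 0.02 m/s and velocity of joint cake between -0.1 and 0.1 rad/s); the robot touches nothing.
It fails at once if the topper was toppled or knocked off (leaning more than 0.4 rad or below the cake's top) (angle between topper's own z axis and vertical above 0.4 rad or z of topper in the frame of seat below -0.02 m).
It fails at once if the topper was lifted (its foot more than 12 mm above the plaque) (z of topper in the frame of seat above 0.016 m).
It fails at once if the topper was not touched gently: more than 5 N between the fingers and it (contact force between the fingers and topper above 5 N).
It fails at once if a bystander was moved more than 20 mm (distance of any of portion_cup_1, portion_cup_2, flour_shaker, marker from where it was at the start of the episode above 0.02 m).
It also fails if it takes over 48 s, if anything falls off the work surface, if the arm or the gripper's body presses on something with over 40 N, if the wrist force passes 120 N, or if a joint passes its speed limit or range.

## Working session

There is one attempt and no reset: what is moved stays moved. The work goes in short steps, Python scripts to look and compute and a tool call to move; the robot and the scene stay as the last step left them, time stands still between calls to the robot, and variables do not carry over. Pictures are saved under pics/ and viewed, and the job is handed in when it is done.

Besides the shell and the picture viewer there is one more tool, called after "Call:" as a command line: name --pt "numbers of a row" for each row, then --argument value for the rest. send_rows: Moves the arm, as the interface text tells. Its arguments: {"type":"object","properties":{"commands":{"type":"array"}},"required":["commands"]}

```bash
mkdir -p pics; ls
python3 - <<'E'
from cell import ctrl
import cv2
s=ctrl.read_state();print(s)
for n in ("scene","side","wrist"):
    p=ctrl.camera_params(n);print(n,p)
    cv2.imwrite(f"pics/{n}0.png",ctrl.get_image(n)[:,:,::-1])
E
```

```text
pics
{'clock': 0.0, 'qpos': array([-1.23382675,  0.62936664,  0.0384483 ,  1.51838268, -0.02699422,
        0.99628263, -0.01999868]), 'qd': array([ 0.00083353,  0.00022183,  0.00045721, -0.00021247,  0.00089523,
       -0.00039354, -0.00041895]), 'tau': array([-4.31526132e-05, -5.63401330e+01,  1.22662313e+00, -1.93436676e+01,
        1.12285389e-02,  1.05787799e-02,  7.01857601e-06]), 'eef_pos': array([254.50452121, 597.39998803, 221.57123322]), 'tool_rot': array([3.14155739e+00, 1.92072961e-03, 1.16802570e+00]), 'force': array([ 0.1652711 , -0.64041788, -0.35256992]), 'torque': array([ 0.05251355, -0.00895064,  0.03450271]), 'width': 85.46676253137711}
scene {'fx': 489.7433406144033, 'fy': 489.7433406144033, 'cx': 254.74403098923995, 'cy': 191.45055526238272, 'cam_to_world': array([[ 8.21418126e-01, -4.00397984e-01,  4.06144946e-01,
         9.23740311e+01],
       [-5.70324729e-01, -5.78426489e-01,  5.83225943e-01,
        -7.70845299e+02],
       [ 1.40250365e-03, -7.10706867e-01, -7.03486874e-01,
         8.00307104e+02],
       [ 0.00000000e+00,  0.00000000e+00,  0.00000000e+0
[... 262 characters left out ...]
 -5.18849380e-01,  6.34307957e-01,
        -6.96114963e+02],
       [-1.96853239e-02, -7.65095172e-01, -6.43616241e-01,
         6.59000382e+02],
       [ 0.00000000e+00,  0.00000000e+00,  0.00000000e+00,
         1.00000000e+00]])}
wrist {'fx': 340.94080146242504, 'fy': 340.94080146242504, 'cx': 248.9449190899969, 'cy': 191.61487397961886, 'cam_to_world': array([[ 3.92355962e-01,  8.76064270e-01,  2.80300186e-01,
         1.82702766e+02],
       [ 9.19812115e-01, -3.73172914e-01, -1.21192610e-01,
         6.28659497e+02],
       [-1.57207847e-03,  3.05374150e-01, -9.52231147e-01,
         3.72343340e+02],
       [ 0.00000000e+00,  0.00000000e+00,  0.00000000e+00,
         1.00000000e+00]])}
```

View pics/scene0.png

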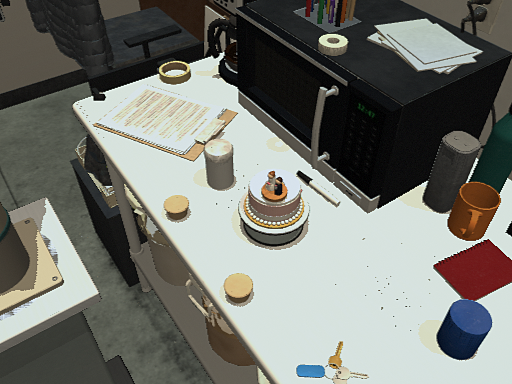

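View pics/side0.png

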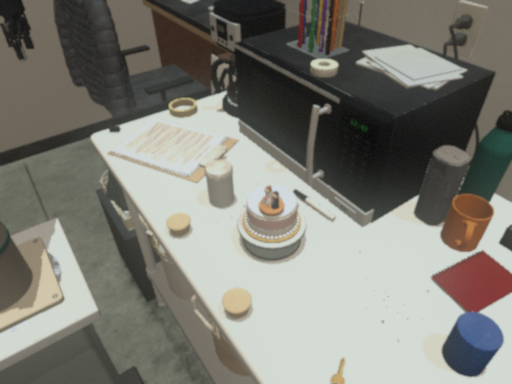

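View pics/wrist0.png

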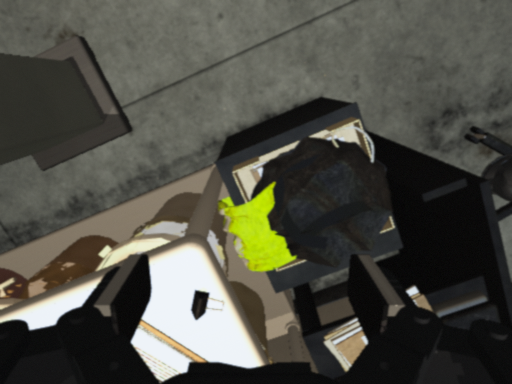

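```bash
cat > h.py <<'E'
import numpy as np, cv2
from cell import ctrl
def ray(n,u,v,z,p=None):
    p=p or ctrl.camera_params(n);M=p["cam_to_world"]
    d=M[:3,:3]@np.array([(u-p["cx"])/p["fx"],(v-p["cy"])/p["fy"],1]);o=M[:3,3]
    return o+d*(z-o[2])/d[2]
def proj(n,P,p=None):
    p=p or ctrl.camera_params(n);M=p["cam_to_world"]
    c=M[:3,:3].T@(np.array(P)-M[:3,3]);return c[0]/c[2]*p["fx"]+p["cx"],c[1]/c[2]*p["fy"]+p["cy"]
def crop(f,x0,y0,x1,y1,k,out):
    cv2.imwrite(out,cv2.resize(cv2.imread(f)[y0:y1,x0:x1],None,fx=k,fy=k,interpolation=cv2.INTER_NEAREST))
E
python3 - <<'E'
from h import *
crop("pics/scene0.png",230,155,320,245,6,"pics/c1.png")
crop("pics/side0.png",230,175,320,265,6,"pics/c2.png")
for n,u,v in(("scene",176,208),("scene",239,287),("scene",318,187),("scene",220,165),("scene",275,190)):
    print(n,u,v,ray(n,u,v,{208:32,287:32,187:10,165:60,190:114}[v]))
E
```

```text
scene 176 208 [367.44382562 -78.92089162  32.        ]
scene 239 287 [ 367.53354531 -325.01032965   32.        ]
scene 318 187 [ 677.44200259 -186.98030435   10.        ]
scene 220 165 [503.58825176 -41.9731519   60.        ]
scene 275 190 [ 524.22984603 -221.51460803  114.        ]
```

View pics/c1.png

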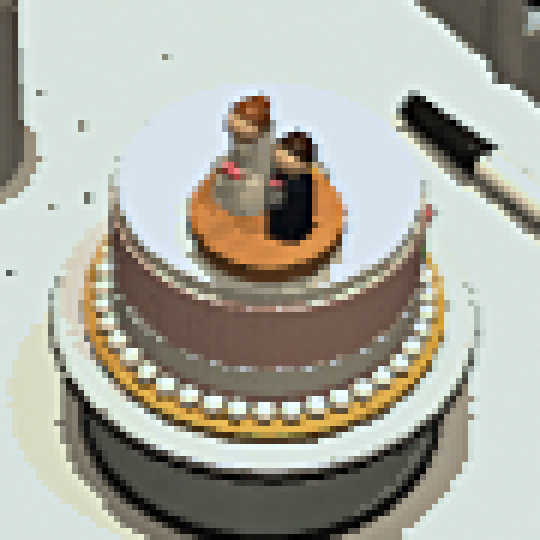

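View pics/c2.png

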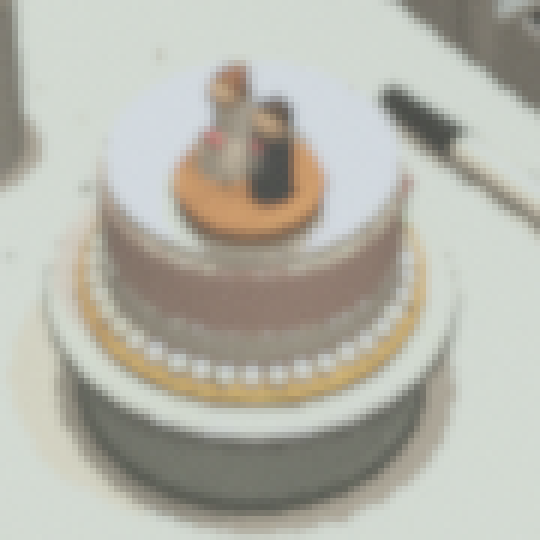

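Run:
```python
from h import *
for n in("scene","side"):
    im=cv2.imread(f"pics/{n}0.png");hsv=cv2.cvtColor(im,cv2.COLOR_BGR2HSV)
    y0=155 if n=="scene" else 175
    roi=np.zeros(im.shape[:2],np.uint8);roi[y0:y0+60,240:310]=255
    # disc
    m=cv2.inRange(hsv,(5,90,100),(25,255,255))&roi
    k,l,st,ce=cv2.connectedComponentsWithStats(m);i=1+st[1:,4].argmax();m=(l==i).astype(np.uint8)
    h=cv2.convexHull(cv2.findContours(m,0,1)[0][0])
    print(n,"disc",st[i],"px at 190,255:",hsv[190,255],hsv[y0+20,252])
    for b in (im[y0+15,250],im[y0+15,305],im[y0+3,245],im[y0+10,232]):print(b,end=' ')
    P=np.array([ray(n,u,v,128)[:2] for u,v in h[:,0,:]]);(c,r)=cv2.minEnclosingCircle(P.astype(np.float32));print(c,r)
    # left/right/bottom extents
    u0,v0,w,hh=st[i][:4]
    # plaque
    b=im.astype(int);m=((b[:,:,0]-b[:,:,1]>4)&(b[:,:,2]>190)&(roi>0)).astype(np.uint8)
    k,l,st,ce=cv2.connectedComponentsWithStats(m);i=1+st[1:,4].argmax();m=(l==i).astype(np.uint8)
    h=cv2.convexHull(cv2.findContours(m,0,1)[0][0])
    P=np.array([ray(n,u,v,114)[:2] for u,v in h[:,0,:]]);c,r=cv2.minEnclosingCircle(P.astype(np.float32));print("plaque",st[i],c,r,np.round(np.hypot(*(P-c).T)))
```

```text
scene disc [262 179  25  21 225] px at 190,255: [103  23 236] [ 75  14 226]
[222 227 216] [222 226 215] [221 227 216] [54 63 70] (515.2607421875, -228.5605010986328) 28.61206817626953
plaque [250 169  50  33 722] (531.8452758789062, -209.22471618652344) 50.72679901123047 [50. 51. 50. 50. 50. 50. 50. 50. 51. 50. 51. 49. 51. 51. 51. 51. 51. 51.
 50. 50. 50.]
side disc [260 199  23  16 186] px at 190,255: [101  13 221] [104  15 223]
[209 217 210] [209 216 209] [209 217 210] [130 139 139] (513.7142333984375, -231.4488983154297) 25.13709259033203
plaque [272 186  24  29 280] (545.5409545898438, -211.57723999023438) 44.9437141418457 [41. 36. 35. 35. 35. 36. 38. 44. 45. 36. 42. 45.]
```

```bash
cat >> h.py <<'E'
from scipy.spatial.transform import Rotation as Ro
def to(x,y,z,yawdeg):
    s=ctrl.read_state();R=Ro.from_euler("xyz",s["tool_rot"]).as_matrix()
    d=R.T@(np.array([x,y,z])-s["eef_pos"])
    yaw=np.degrees(np.arctan2(R[1,0],R[0,0]))
    print("shift",np.round(d,1),"roll",round((yaw-yawdeg+180)%360-180,1),"t",round(s["clock"],2),"F",np.round(s["force"],2),"pos",np.round(s["eef_pos"],1),"yaw",round(yaw,1),"w",round(s["width"],1))
E
python3 -c "
from h import *
to(420,400,245,35)"
```

```text
shift [-116.9  229.6  -23. ] roll 31.9 t 0.15 F [-0.05  0.8  -0.04] pos [254.6 597.5 221.8] yaw 66.9 w 85.4
```

Call:
send_rows --pt "0 -23 46 -5 6" --pt "0 -46 92 -10 13" --pt "0 -70 138 -15 19" --pt "0 -93 184 -20 26" --pt "0 -117 230 -23 32"

```text
clock: 0.65
eef_pos: [415.5, 405.3, 244.7]
tool_rot: [3.141, 0.001, 0.605]
force: [1.6, 0.6, 0.4]
width: 12.4
```

```bash
python3 -c "
from h import *
to(500,180,245,5)"
```

```text
shift [-5.870e+01  2.334e+02 -1.000e-01] roll 29.7 t 0.65 F [1.61 0.57 0.43] pos [415.5 405.3 244.7] yaw 34.7 w 12.4
```

Call:
send_rows --pt "0 -12 46 0 6" --pt "0 -24 93 0 12" --pt "0 -35 140 0 18" --pt "0 -47 187 0 24" --pt "0 -58 233 0 30"

```text
clock: 1.15
eef_pos: [500.5, 178.7, 244.9]
tool_rot: [3.141, 0.001, 0.077]
force: [1.0, 1.3, -0.2]
width: -0.1
```

```bash
python3 -c "
from h import *
to(490,-40,245,-25)"
```

```text
shift [-2.730e+01  2.172e+02  1.000e-01] roll 29.4 t 1.15 F [ 1.04  1.29 -0.18] pos [500.5 178.7 244.9] yaw 4.4 w -0.1
```

Call:
send_rows --pt "0 -5 44 0 6" --pt "0 -11 88 0 12" --pt "0 -17 132 0 18" --pt "0 -22 176 0 24" --pt "0 -27 217 0 30"

```text
clock: 1.65
eef_pos: [489.9, -41.7, 245.2]
tool_rot: [3.14, -0.0, -0.451]
force: [0.7, -1.0, -0.1]
width: 0.4
```

```bash
python3 -c "
from h import *
to(460,-290,245,-39)"
```

```text
shift [ 81.4 236.5   0.4] roll 13.2 t 1.65 F [ 0.72 -1.02 -0.1 ] pos [489.9 -41.7 245.2] yaw -25.8 w 0.4
```

Call:
send_rows --pt "0 15 45 0 3" --pt "0 30 90 0 5" --pt "0 47 137 0 8" --pt "0 64 185 0 11" --pt "0 81 232 0 13"

```text
clock: 2.15
eef_pos: [461.2, -286.5, 245.3]
tool_rot: [3.141, -0.0, -0.679]
force: [0.3, 0.8, 0.4]
width: -0.1
```

Run:
```python
from h import *
to(460,-290,245,-39)
for n in("wrist","scene"):
    cv2.imwrite(f"pics/{n}1.png",ctrl.get_image(n)[:,:,::-1])
p=ctrl.camera_params("wrist");print(proj("wrist",[531.8,-209.2,114],p),proj("wrist",[514.5,-230,128],p))
crop("pics/scene1.png",170,120,330,250,5,"pics/s1c.png")
```

```text
shift [1.3 3.5 0.3] roll 0.1 t 2.15 F [0.29 0.78 0.43] pos [ 461.2 -286.5  245.3] yaw -38.9 w -0.1
(np.float64(251.67576411247433), np.float64(35.0490907784239)) (np.float64(251.7039941453275), np.float64(72.49119191504623))
```

View pics/wrist1.png

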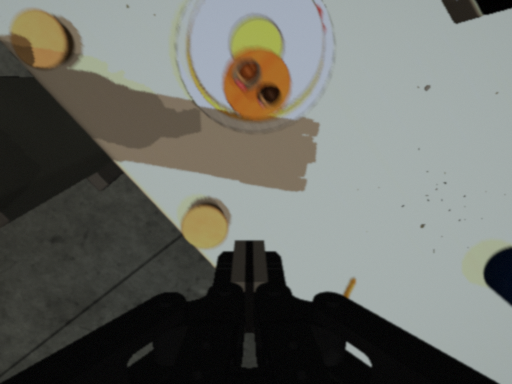

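View pics/s1c.png

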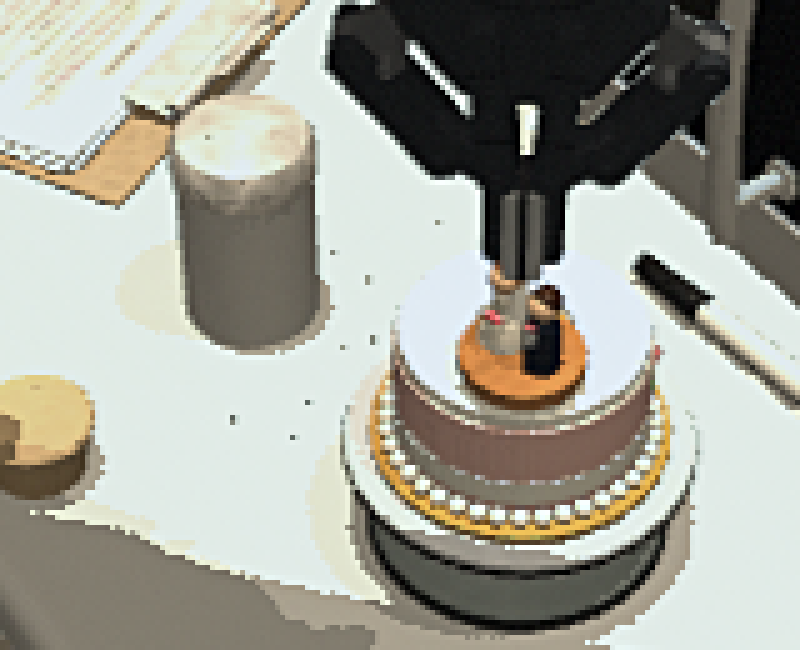

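```bash
cat >> h.py <<'E'
def circ(P):
    A=np.c_[2*P,np.ones(len(P))];s=np.linalg.lstsq(A,(P**2).sum(1),rcond=None)[0];return s[:2],np.sqrt(s[2]+s[0]**2+s[1]**2)
def meas(name=None,zd=128,p=None):
    s=ctrl.read_state();p=ctrl.camera_params("wrist");im=ctrl.get_image("wrist")[:,:,::-1].copy()
    if name:cv2.imwrite(name,im)
    hsv=cv2.cvtColor(im,cv2.COLOR_BGR2HSV)
    def big(lo,hi,r):
        m=cv2.inRange(hsv,lo,hi);k,l,st,ce=cv2.connectedComponentsWithStats(m)
        # nearest big comp to expected position
        c=[(st[i,4],i) for i in range(1,k)if st[i,4]>80 and np.hypot(*(ray("wrist",*ce[i],120,p)[:2]-np.array([525,-218])))<60]
        if not c:return None
        i=max(c)[1];h=cv2.convexHull(cv2.findContours((l==i).astype(np.uint8),0,1)[0][0])[:,0,:]
        return st[i],h
    R=Ro.from_euler("xyz",s["tool_rot"]).as_matrix()
    d=big((5,120,100),(20,255,255),0)
    if d:
        P=np.array([ray("wrist",u,v,zd,p)[:2] for u,v in d[1]]);c,r=circ(P)
        print("disc",d[0],c,r,"tool xy",np.round((R.T@(np.r_[c,zd]-s["eef_pos"])),1))
    g=big((24,120,100),(36,255,255),0)
    if g:
        P=np.array([ray("wrist",u,v,110,p)[:2] for u,v in g[1]]);c2,r2=cv2.minEnclosingCircle(P.astype(np.float32));print("gold",g[0],c2,r2,"tool xy",np.round((R.T@(np.r_[c2,110]-s["eef_pos"])),1))
    to(*s["eef_pos"],-39)
    return im,p
E
python3 - <<'E'
from h import *
im,p=meas()
b=im.astype(int)
E
```

```text
disc [ 216   33   67   73 2870] [ 514.03831541 -227.34888065] 25.186303718109787 tool xy [ -0.2 -87.2 117.5]
gold [ 224    4   49   37 1277] (531.8280029296875, -204.8931427001953) 18.896556854248047 tool xy [  -0.9 -115.9  135.3]
shift [ 2.   4.3 -0.6] roll -0.3 t 2.3 F [0.14 0.4  0.14] pos [ 459.9 -289.1  245.5] yaw -39.3 w -0.5
```

Call:
send_rows --pt "0 0 0 25 0" --pt "0 0 0 50 0" --pt "0 0 0 80 0" --pt "0 0 0 108 0" --pt "0 0 0 108 0"

```text
clock: 2.8
eef_pos: [458.1, -285.9, 134.3]
tool_rot: [3.138, 0.007, -0.683]
force: [0.3, -0.4, 0.4]
width: -0.4
```

Run:
```python
from h import *
meas("pics/w2.png")
cv2.imwrite("pics/s2.png",ctrl.get_image("scene")[:,:,::-1]);crop("pics/s2.png",200,130,320,250,6,"pics/s2c.png")
```

```text
disc [ 193   13  131  124 7701] [ 511.68041495 -227.45548525] 26.5653945695794 tool xy [  4.7 -79.1   6. ]
gold [ 223    0   83   30 1547] (531.5933837890625, -205.8811492919922) 19.13930320739746 tool xy [   6.6 -108.5   23.9]
shift [-1.7 -0.4  2. ] roll -0.2 t 2.85 F [ 0.09 -0.55 -0.61] pos [ 459.2 -287.3  136.3] yaw -39.2 w 0.0
```

View pics/w2.png

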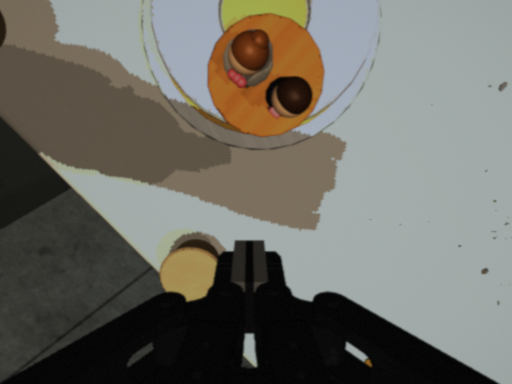

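View pics/s2c.png

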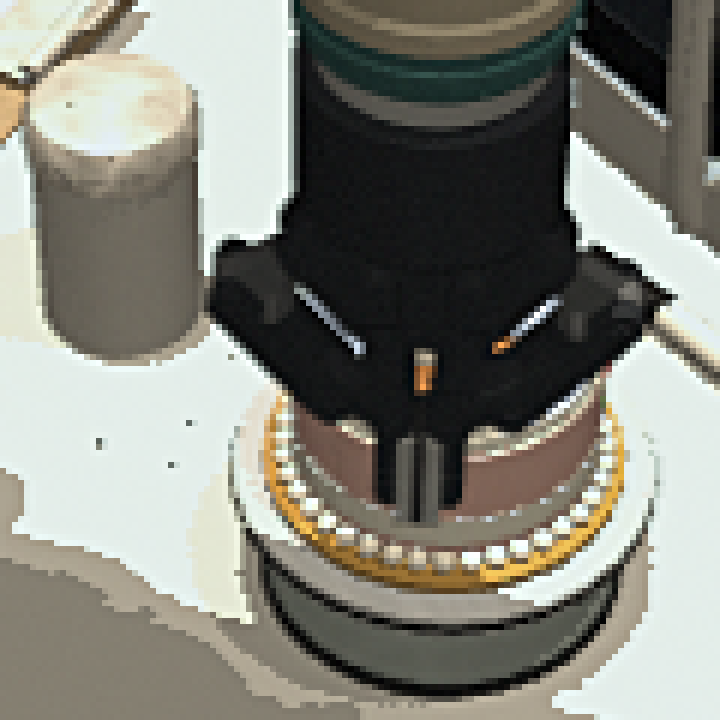

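Call:
send_rows --pt "0 5.5 0 0 0" --pt "0 5.5 0 0 0" --pt "0 5.5 0 0 0"

```text
clock: 3.2
eef_pos: [465.2, -292.3, 138.7]
tool_rot: [3.139, -0.003, -0.684]
force: [0.1, -0.2, -0.1]
width: 0.3
```

Run:
```python
from h import *
print([ (z,np.round(proj("scene",[459,-287,z]),1)) for z in (116,122,128)])
for i in range(3): meas(f"pics/w3{i}.png")
print(ctrl.camera_params("wrist")["cam_to_world"][:3,3])
```

```text
[(116, array([267.8, 223.5])), (122, array([267.8, 221.3])), (128, array([267.9, 219.2]))]
disc [ 186   14  114  120 7469] [ 512.76035549 -227.72943471] 25.935472452769943 tool xy [ -4.  -80.1  10.5]
gold [ 202    0   82   29 1556] (531.6802978515625, -205.63853454589844) 19.218591690063477 tool xy [  -3.3 -109.2   28.4]
shift [ 0.4 -0.1 -0.3] roll -0.2 t 3.25 F [-0.11  0.25 -0.53] pos [ 464.8 -292.2  138.5] yaw -39.2 w -0.1
disc [ 187   14  114  120 7519] [ 512.79031585 -227.77734332] 25.901894237236423 tool xy [ -3.5 -80.2  10.2]
gold [ 203    0   82   29 1525] (531.7395629882812, -205.65586853027344) 19.207923889160156 tool xy [  -2.9 -109.4   28.2]
shift [ 0.2 -0.  -0.2] roll -0.2 t 3.3 F [ 0.28 -0.29  0.11] pos [ 464.7 -292.   138.3] yaw -39.2 w -0.1
disc [ 185   14  116  120 7540] [ 512.64210708 -227.67688976] 25.958690746754602 tool xy [ -3.5 -80.2  10. ]
gold [ 204    0   81   28 1502] (531.7178344726562, -205.6181640625) 19.148225784301758 tool xy [  -2.7 -109.4   28. ]
shift [ 0.2 -0.1 -0.2] roll -0.2 t 3.35 F [ 0.65 -0.08  0.52] pos [ 464.5 -292.   138.1] yaw -39.2 w -0.0
[ 513.9021905  -230.69891709  288.52902441]
```

Call:
send_rows --pt "0 -3 -10 2 0" --pt "0 -3 -10 2 0" --pt "0 -3 -10 2 0" --pt "0 -3 -10 2 0" --pt "0 -3 -10 2 0"

```text
clock: 3.85
eef_pos: [468.4, -282.5, 136.1]
tool_rot: [3.139, -0.001, -0.684]
force: [-0.1, -0.8, -0.2]
width: -0.3
```

Run:
```python
from h import *
for i in range(2): meas(f"pics/w4{i}.png")
for n in("scene","side"):
    cv2.imwrite(f"pics/{n}4.png",ctrl.get_image(n)[:,:,::-1])
a=cv2.imread("pics/scene4.png")[170:235,230:310];b=cv2.imread("pics/side4.png")[180:245,230:310]
cv2.imwrite("pics/t4.png",cv2.resize(np.hstack([a,b]),None,fx=5,fy=5,interpolation=0))
for n in("scene","side"):print(n,np.round(proj(n,[474,-280,122]),1),np.round(proj(n,[474,-280,130]),1))
to(0,0,0,-39)
```

```text
disc [ 196   38  112  114 6513] [ 514.44642815 -227.54833336] 24.980820656947298 tool xy [  0.9 -71.7   7.9]
gold [ 210    0   81   51 3124] (531.66064453125, -205.6630859375) 19.183317184448242 tool xy [  0.4 -99.6  25.8]
shift [ 0. -0. -0.] roll -0.2 t 3.9 F [-0.26  0.2  -0.02] pos [ 468.4 -282.6  136. ] yaw -39.2 w 0.3
disc [ 196   38  112  114 6503] [ 514.31361982 -227.59974308] 25.049728786900413 tool xy [  0.8 -71.6   7.8]
gold [ 210    0   81   51 3121] (531.750732421875, -205.6048583984375) 19.18345069885254 tool xy [  0.4 -99.8  25.8]
shift [-0. -0.  0.] roll -0.2 t 3.95 F [ 0.29 -0.1   0.55] pos [ 468.4 -282.6  136.1] yaw -39.2 w 0.1
scene [272.1 215.6] [272.2 212.7]
side [270.3 230.4] [270.3 227.4]
shift [-541.7   76.9  135.7] roll -0.2 t 4.05 F [0.84 0.93 0.84] pos [ 468.4 -282.5  136.1] yaw -39.2 w -0.1
```

View pics/t4.png

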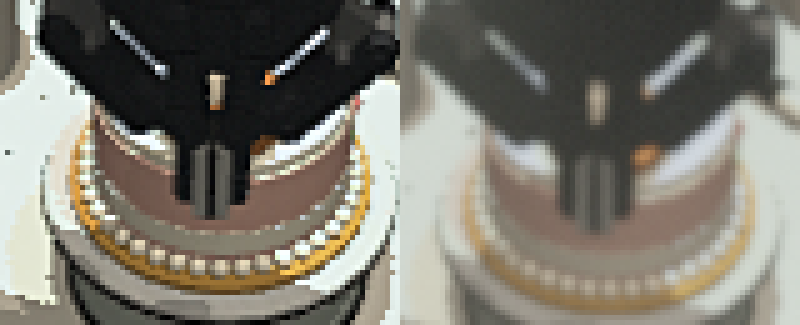

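Run:
```python
from h import *
s=ctrl.read_state();R=Ro.from_euler("xyz",s["tool_rot"]).as_matrix();e=s["eef_pos"];p=ctrl.camera_params("wrist")
for ty in(-11,0,11):
  for tz in(-10,0,8,14):
    print(ty,tz,[np.round(proj(n,e+R@np.array([0,ty,tz]),p if n=="wrist" else None),1) for n in("wrist","scene","side")])
M=p["cam_to_world"];print(np.round(R.T@(M[:3,3]-e),1),np.round(R.T@M[:3,:3],3))
crop("pics/w41.png",180,200,320,300,5,"pics/w4c.png")
```

```text
-11 -10 [array([249.5, 238.5]), array([271.1, 204.5]), array([269. , 219.2])]
-11 0 [array([249.5, 229.4]), array([271. , 208.3]), array([269., 223.])]
-11 8 [array([249.4, 222.9]), array([270.9, 211.2]), array([269., 226.])]
-11 14 [array([249.4, 218.4]), array([270.8, 213.4]), array([269. , 228.3])]
0 -10 [array([249.5, 260.1]), array([270.8, 208.9]), array([268.7, 223.4])]
0 0 [array([249.5, 250. ]), array([270.7, 212.6]), array([268.7, 227.2])]
0 8 [array([249.4, 242.7]), array([270.6, 215.5]), array([268.7, 230.2])]
0 14 [array([249.4, 237.6]), array([270.5, 217.7]), array([268.7, 232.4])]
11 -10 [array([249.5, 280.8]), array([270.5, 213.2]), array([268.4, 227.6])]
11 0 [array([249.5, 269.8]), array([270.3, 217. ]), array([268.4, 231.5])]
11 8 [array([249.4, 261.8]), array([270.2, 219.9]), array([268.4, 234.5])]
11 14 [array([249.4, 256.2]), array([270.2, 222.1]), array([268.4, 236.7])]
[  -0.3  -78.3 -150.7] [[ 1.    -0.001  0.   ]
 [ 0.     0.952  0.305]
 [-0.    -0.305  0.952]]
```

View pics/w4c.png

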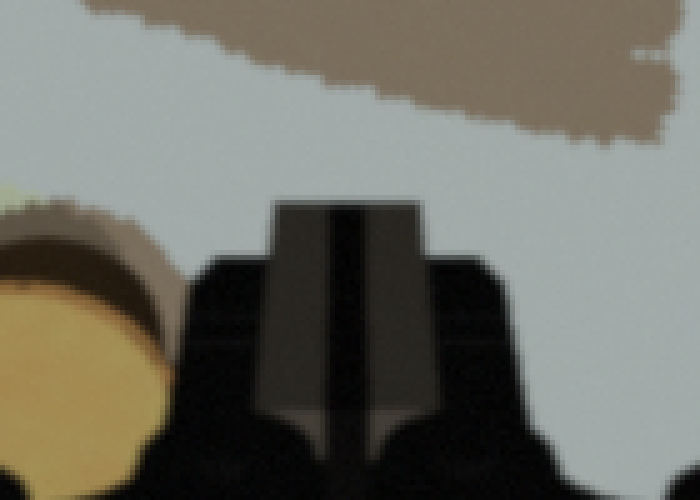

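Run:
```python
from h import *
for u,v in((245,130),(310,165),(372,208)): print(ray("scene",u,v,0))
to(468.4,-282.5,245,-39)
to(553.6,-178.5,245,-39)
```

```text
[665.62214944  98.26131942   0.        ]
[ 7.18769549e+02 -1.08738842e+02 -1.13686838e-13]
[ 740.92628286 -300.7530704     0.        ]
shift [ 1.000e-01  3.000e-01 -1.089e+02] roll -0.2 t 4.05 F [0.84 0.93 0.84] pos [ 468.4 -282.5  136.1] yaw -39.2 w -0.1
shift [   0.4 -134.1 -109.3] roll -0.2 t 4.05 F [0.84 0.93 0.84] pos [ 468.4 -282.5  136.1] yaw -39.2 w -0.1
```

Call:
send_rows --pt "0 0 0 -45 0" --pt "0 0 0 -90 0" --pt "0 0 0 -110 0" --pt "0 0 -30 -110 0" --pt "0 0 -60 -110 0"

```text
clock: 4.55
eef_pos: [506.9, -236.3, 247.2]
tool_rot: [3.14, -0.003, -0.687]
force: [1.3, 0.6, 0.3]
width: 0.3
```

Call:
send_rows --pt "0 0 -30 0 0" --pt "0 0 -60 0 0" --pt "0 0 -74 0 0" --pt "0 0 -74 0 0" --pt "0 0 -74 0 0"

```text
clock: 5.05
eef_pos: [552.7, -180.5, 247.1]
tool_rot: [3.138, -0.003, -0.688]
force: [-0.4, -1.5, 0.4]
width: 0.1
```

Run:
```python
from h import *
to(553.6,-178.5,140,-39)
```

```text
shift [ -0.9  -2.4 107.1] roll -0.4 t 5.05 F [-0.35 -1.45  0.37] pos [ 552.7 -180.5  247.1] yaw -39.4 w 0.1
```

Call:
send_rows --pt "0 -1 -2 35 0" --pt "0 -1 -2 70 0" --pt "0 -1 -2 95 0" --pt "0 -1 -2 105 0" --pt "0 -1 -2 105 0"

```text
clock: 5.55
eef_pos: [551.7, -180.2, 141.3]
tool_rot: [3.136, -0.001, -0.691]
force: [-0.4, 0.2, 0.1]
width: 0.0
```

Run:
```python
from h import *
for n in("scene","side"):
    cv2.imwrite(f"pics/{n}5.png",ctrl.get_image(n)[:,:,::-1])
a=cv2.imread("pics/scene5.png")[160:225,235:315];b=cv2.imread("pics/side5.png")[170:235,235:315]
cv2.imwrite("pics/t5.png",cv2.resize(np.hstack([a,b]),None,fx=5,fy=5,interpolation=0))
to(553.6,-178.5,128,-39)
```

```text
shift [-1.1 -1.4 15.2] roll -0.5 t 5.65 F [0.14 0.21 0.03] pos [ 553.6 -180.2  143.2] yaw -39.5 w 0.1
```

View pics/t5.png

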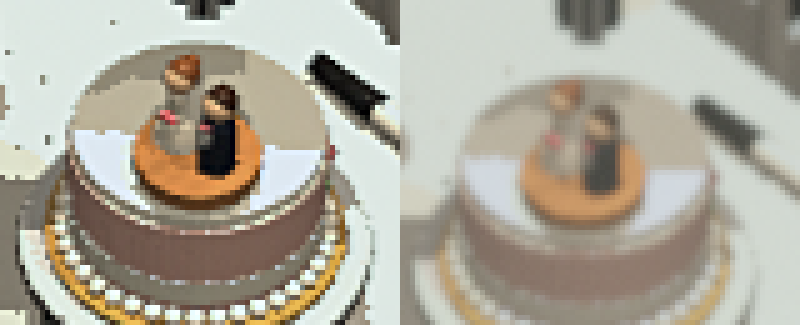

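Call:
send_rows --pt "0 -1 -1 3 0" --pt "0 -1 -1 6 0" --pt "0 -1 -1 8 0" --pt "0 -1 -1 10 0" --pt "0 -1 -1 10 0"

```text
clock: 6.15
eef_pos: [553.3, -178.7, 133.0]
tool_rot: [3.138, -0.005, -0.69]
force: [0.3, 0.0, -0.5]
width: 0.0
```

Call:
send_rows --pt "0 0 0 2 0" --pt "0 0 0 3 0" --pt "0 0 0 3 0"

```text
clock: 6.45
eef_pos: [553.2, -178.7, 129.8]
tool_rot: [3.138, -0.004, -0.69]
force: [-1.1, -0.4, -0.5]
width: 0.1
```

Call:
send_rows --pt "0 0 0 2 0" --pt "0 0 0 3 0" --pt "0 0 0 3 0"

```text
clock: 6.75
eef_pos: [553.1, -178.6, 126.6]
tool_rot: [3.138, -0.004, -0.69]
force: [-0.8, 0.1, 0.7]
width: -0.2
```

Call:
send_rows --pt "0 0 0 2 0" --pt "0 0 0 3 0" --pt "0 0 0 3 0"

```text
clock: 7.05
eef_pos: [552.9, -178.6, 123.3]
tool_rot: [3.138, -0.004, -0.69]
force: [0.2, -0.6, 0.4]
width: -0.1
```

Run:
```python
from h import *
to(553.6,-178.5,128,-39)
for n in("scene","wrist"):
    cv2.imwrite(f"pics/{n}6.png",ctrl.get_image(n)[:,:,::-1])
crop("pics/scene6.png",230,150,320,240,6,"pics/t6.png")
to(553.6,-178.5,128,-39)
```

```text
shift [ 0.5 -0.5 -4.7] roll -0.5 t 7.05 F [ 0.25 -0.59  0.44] pos [ 552.9 -178.6  123.3] yaw -39.5 w -0.1
shift [ 0.3 -0.5 -4.5] roll -0.5 t 7.15 F [-0.49 -0.35  0.72] pos [ 553.  -178.7  123.5] yaw -39.5 w -0.1
```

View pics/t6.png

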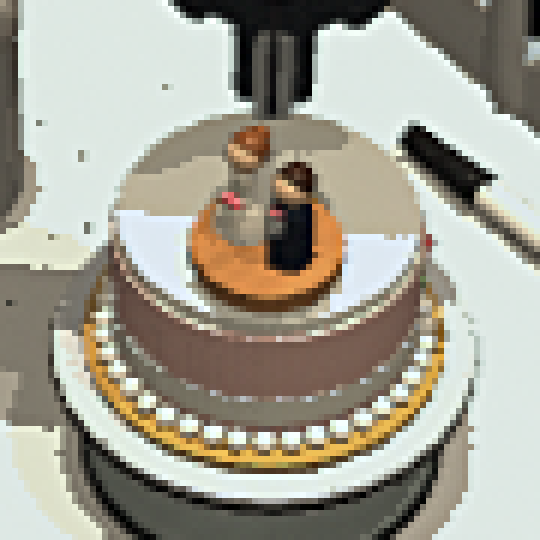

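View pics/wrist6.png

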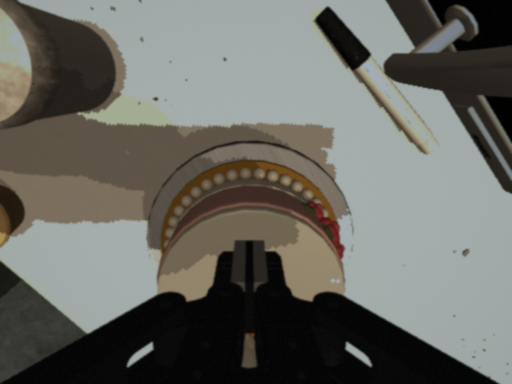

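Call:
send_rows --pt "0 0 0 2 0" --pt "0 0 0 4 0" --pt "0 0 0 4 0"

```text
clock: 7.45
eef_pos: [552.8, -178.5, 119.2]
tool_rot: [3.138, -0.004, -0.69]
force: [0.4, -0.2, -0.5]
width: 0.6
```

Call:
send_rows --pt "0 0 0 2 0" --pt "0 0 0 4 0" --pt "0 0 0 4 0"

```text
clock: 7.75
eef_pos: [552.6, -178.4, 114.8]
tool_rot: [3.137, -0.003, -0.69]
force: [0.2, 0.8, -0.1]
width: -0.3
```

Call:
send_rows --pt "0 0 0 1 0" --pt "0 0 0 2 0" --pt "0 0 0 2 0"

```text
clock: 8.05
eef_pos: [552.5, -178.4, 112.7]
tool_rot: [3.137, -0.003, -0.69]
force: [-0.3, -0.5, -0.9]
width: 0.0
```

Call:
send_rows --pt "0 0 0 1 0" --pt "0 0 0 2 0" --pt "0 0 0 2 0"

```text
clock: 8.35
eef_pos: [552.4, -178.4, 110.6]
tool_rot: [3.137, -0.002, -0.69]
force: [0.2, -0.3, -0.5]
width: -0.1
```

Run:
```python
from h import *
to(553.6,-178.5,128,-39)
for n in("scene",):
    cv2.imwrite(f"pics/{n}7.png",ctrl.get_image(n)[:,:,::-1])
crop("pics/scene7.png",230,150,320,240,6,"pics/t7.png")
```

```text
shift [  1.   -0.6 -17.4] roll -0.5 t 8.35 F [ 0.21 -0.25 -0.47] pos [ 552.4 -178.4  110.6] yaw -39.5 w -0.1
```

View pics/t7.png

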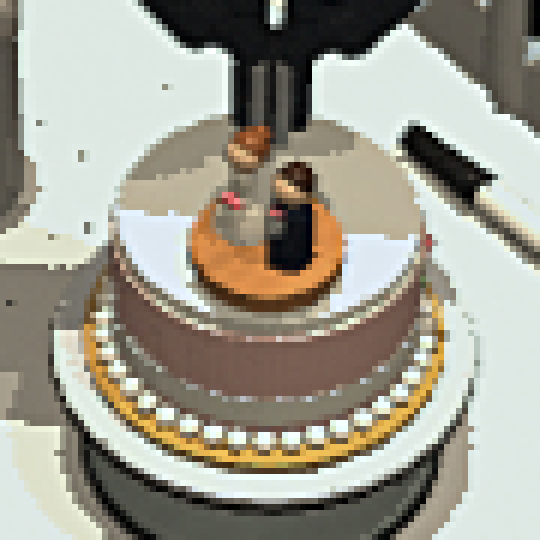

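Call:
send_rows --pt "0 0 0 1 0" --pt "0 0 0 2 0" --pt "0 0 0 2 0"

```text
clock: 8.7
eef_pos: [552.3, -178.4, 108.4]
tool_rot: [3.137, -0.002, -0.69]
force: [0.1, -0.0, 0.1]
width: -0.3
```

Call:
send_rows --pt "0 0 0 1 0" --pt "0 0 0 2 0" --pt "0 0 0 2 0"

```text
clock: 9.0
eef_pos: [552.2, -178.3, 106.3]
tool_rot: [3.137, -0.002, -0.69]
force: [-0.3, -0.1, 0.5]
width: -0.0
```

Call:
send_rows --pt "0 0 0 1 0" --pt "0 0 0 2 0" --pt "0 0 0 2 0"

```text
clock: 9.3
eef_pos: [553.0, -178.9, 105.3]
tool_rot: [3.138, -0.004, -0.69]
force: [0.0, 1.2, 5.5]
width: 0.1
```

Run:
```python
from h import *
to(553.6,-178.5,128,-39)
for n in("scene","side"):
    cv2.imwrite(f"pics/{n}8.png",ctrl.get_image(n)[:,:,::-1])
crop("pics/scene8.png",230,150,320,240,6,"pics/t8.png")
```

```text
shift [  0.3  -0.6 -22.7] roll -0.5 t 9.3 F [0.01 1.2  5.47] pos [ 553.  -178.9  105.3] yaw -39.5 w 0.1
```

View pics/t8.png

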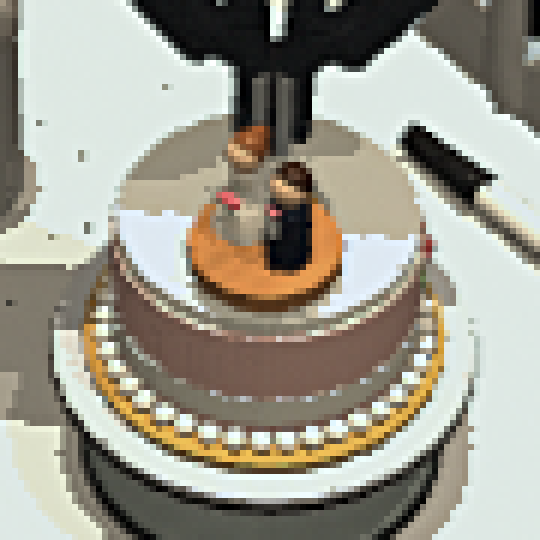

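Call:
send_rows --pt "0 0 0 -40 0" --pt "0 0 0 -80 0" --pt "0 0 0 -115 0" --pt "0 0 0 -115 0" --pt "0 0 30 -115 0"

```text
clock: 9.9
eef_pos: [537.1, -197.6, 220.8]
tool_rot: [-3.141, -0.005, -0.682]
force: [-0.1, -0.3, -0.7]
width: -0.2
```

Call:
send_rows --pt "0 0 30 0 0" --pt "0 0 60 0 0" --pt "0 0 90 0 0" --pt "0 0 107 0 0" --pt "0 0 107 0 0"

```text
clock: 10.4
eef_pos: [467.2, -283.0, 220.5]
tool_rot: [3.14, -0.005, -0.688]
force: [-0.4, 0.1, 0.6]
width: 0.2
```

Call:
send_rows --pt "0 0 0 0 0"

```text
clock: 10.5
eef_pos: [467.6, -282.1, 220.0]
tool_rot: [3.141, -0.004, -0.687]
force: [-0.3, 0.8, -0.1]
width: 0.2
```

Run:
```python
from h import *
meas("pics/w9.png")
to(468,-284,112,-39)
```

```text
disc [ 201   53   86   77 3357] [ 510.59986197 -227.21070968] 27.38590010826084 tool xy [ -2.  -69.7  91.9]
gold [ 224   22   53   40 1526] (531.8536376953125, -205.51724243164062) 18.949108123779297 tool xy [   0.6 -100.   109.9]
shift [ 0.1 -0.3 -0. ] roll -0.4 t 10.55 F [ 0.25  0.68 -0.91] pos [ 467.4 -282.3  219.9] yaw -39.4 w 0.2
shift [  1.1   0.9 107.9] roll -0.4 t 10.55 F [ 0.25  0.68 -0.91] pos [ 467.4 -282.3  219.9] yaw -39.4 w 0.2
```

Call:
send_rows --pt "0 0 0 35 0" --pt "0 0 0 70 0" --pt "0 0 0 95 0" --pt "0 0 0 107 0" --pt "0 0 0 107 0"

```text
clock: 11.05
eef_pos: [467.5, -281.3, 111.5]
tool_rot: [3.14, -0.001, -0.686]
force: [-0.3, -0.1, -0.1]
width: 0.0
```

Call:
send_rows --pt "0 0 0 0 0" --pt "0 0 0 0 0"

```text
clock: 11.25
eef_pos: [468.5, -281.4, 112.5]
tool_rot: [3.141, -0.003, -0.685]
force: [-0.0, 0.3, 0.1]
width: 0.1
```

Run:
```python
from h import *
meas("pics/w10.png")
to(468,-284,109.5,-39)
```

```text
disc [ 187   32  131  134 8763] [ 513.70095848 -227.2434076 ] 25.127546284610368 tool xy [  0.8 -70.6 -15.5]
gold [ 206    0   94   49 3414] (531.7804565429688, -205.57818603515625) 19.24188232421875 tool xy [  1.1 -98.8   2.4]
shift [-0.  -0.1  0.1] roll -0.3 t 11.3 F [-0.74 -0.44  0.04] pos [ 468.4 -281.5  112.6] yaw -39.3 w -0.1
shift [1.3 2.2 3.1] roll -0.3 t 11.3 F [-0.74 -0.44  0.04] pos [ 468.4 -281.5  112.6] yaw -39.3 w -0.1
```

View pics/w10.png

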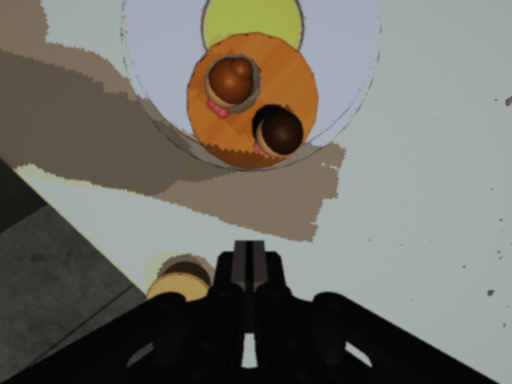

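Call:
send_rows --pt "0 1 -5 3 0" --pt "0 1 -12 3 0" --pt "0 1 -18 3 0" --pt "0 1 -23 3 0" --pt "0 1 -23 3 0"

```text
clock: 11.8
eef_pos: [484.5, -263.2, 109.5]
tool_rot: [3.142, -0.003, -0.683]
force: [0.1, -0.9, -1.1]
width: -0.1
```

Call:
send_rows --pt "0 0 0 0 0" --pt "0 0 0 0 0"

```text
clock: 12.0
eef_pos: [484.5, -263.2, 109.5]
tool_rot: [3.141, -0.003, -0.683]
force: [-0.6, -0.4, 1.7]
width: 0.1
```

Run:
```python
from h import *
meas("pics/w11.png")
to(468,-284,109.5,-39)
cv2.imwrite("pics/s11.png",ctrl.get_image("scene")[:,:,::-1])
crop("pics/s11.png",230,150,320,240,6,"pics/t11.png")
```

```text
disc [ 189  101  125   97 4267] [ 514.76471831 -226.49863173] 24.559932191368308 tool xy [  0.4 -47.6 -18.5]
gold [ 205   43   91   70 4554] (531.712158203125, -205.5612335205078) 19.191984176635742 tool xy [  0.2 -74.6  -0.5]
shift [ 0.  -0.1 -0. ] roll -0.2 t 12.05 F [-0.02 -0.12 -1.47] pos [ 484.4 -263.3  109.5] yaw -39.2 w -0.0
shift [ 0.4 26.4 -0. ] roll -0.2 t 12.05 F [-0.02 -0.12 -1.47] pos [ 484.4 -263.3  109.5] yaw -39.2 w -0.0
```

View pics/w11.png

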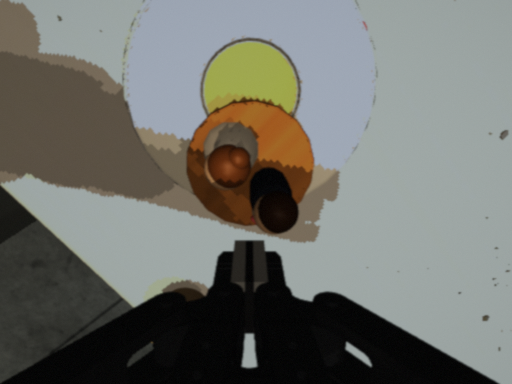

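View pics/t11.png

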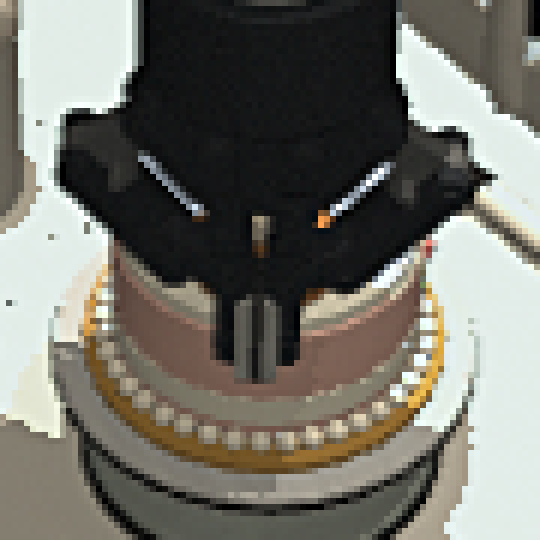

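Call:
send_rows --pt "0 0 -2 0 0" --pt "0 0 -4 0 0" --pt "0 0 -6 0 0" --pt "0 0 -7 0 0" --pt "0 0 -7 0 0"

```text
clock: 12.6
eef_pos: [488.9, -257.7, 109.5]
tool_rot: [3.141, -0.003, -0.683]
force: [0.8, -0.3, -0.6]
width: 0.1
```

Call:
send_rows --pt "0 0 -1 0 0" --pt "0 0 -2 0 0" --pt "0 0 -3 0 0" --pt "0 0 -4 0 0" --pt "0 0 -5 0 0"

```text
clock: 13.1
eef_pos: [492.0, -254.0, 109.5]
tool_rot: [3.141, -0.003, -0.684]
force: [-1.5, -0.3, 0.7]
width: -0.0
```

Run:
```python
from h import *
meas("pics/w12.png")
```

```text
disc [ 201  125  109   47 2459] [ 517.92128251 -222.74226749] 22.656426949905136 tool xy [  0.4 -40.6 -18.5]
gold [ 206   74   89   61 3684] (531.7740478515625, -205.5052947998047) 19.222076416015625 tool xy [  0.2 -62.7  -0.5]
shift [ 0.   0.3 -0. ] roll -0.1 t 13.15 F [-0.27 -0.92  0.42] pos [ 492.2 -253.8  109.5] yaw -39.1 w 0.2
```

View pics/w12.png

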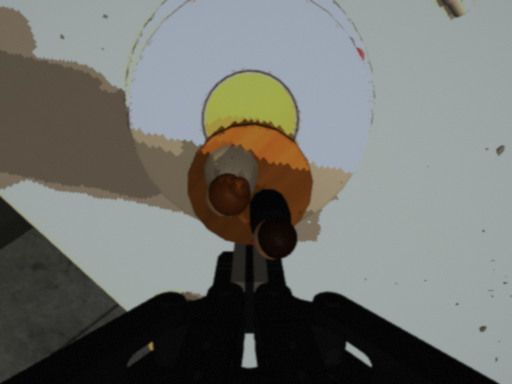

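```bash
cat >> h.py <<'E'
from scipy.optimize import least_squares
def m2(name,zd=128):
    s=ctrl.read_state();p=ctrl.camera_params("wrist");im=ctrl.get_image("wrist")[:,:,::-1].copy();cv2.imwrite(name,im)
    analyse(im,s,p,zd)
def analyse(im,s,p,zd=128):
    hsv=cv2.cvtColor(im,cv2.COLOR_BGR2HSV)
    m=cv2.inRange(hsv,(4,120,50),(22,255,255));m[:, :150]=0;m[:,350:]=0
    k,l,st,ce=cv2.connectedComponentsWithStats(m);i=1+st[1:,4].argmax();m=(l==i)
    pts=[]
    u0,v0,w,h=st[i][:4]
    for u in range(u0,u0+w):
        c=np.where(m[:,u])[0]
        if len(c) and c[0]<v0+h*0.45: pts.append((u,c[0]))
    P=np.array([ray("wrist",u,v,zd,p)[:2] for u,v in pts])
    r=least_squares(lambda c:np.hypot(*(P-c).T)-26,P.mean(0)+[-10,-13],loss="soft_l1")
    seat=np.array([530.9,-206.6]);d=seat-r.x;R=Ro.from_euler("xyz",s["tool_rot"]).as_matrix()
    print("bbox",st[i],"disc",np.round(r.x,1),"res",round(np.abs(r.fun).mean(),2),"to seat in tool",np.round(R.T@np.r_[d,0],1)[:2],"disc from tcp",np.round(R.T@(np.r_[r.x,0]-s["eef_pos"]),1)[:2])
    to(*s["eef_pos"],-39)
E
python3 - <<'E'
from h import *
m2("pics/w13.png")
# seat by circle r=20.5 fit to gold rim upper edge
im=cv2.imread("pics/w11.png")
E
```

```text
bbox [ 188  118  125  141 7378] disc [ 516.1 -224.2] res 0.65 to seat in tool [  0.3 -23. ] disc from tcp [ -0.4 -38.1]
shift [-0. -0.  0.] roll -0.1 t 13.2 F [ 0.87  0.09 -0.15] pos [ 492.2 -253.8  109.5] yaw -39.1 w -0.1
```

Call:
send_rows --pt "0 0 -1 0 0" --pt "0 0 -2 0 0" --pt "0 0 -3 0 0" --pt "0 0 -4 0 0" --pt "0 0 -5 0 0"

```text
clock: 13.7
eef_pos: [495.4, -249.9, 109.5]
tool_rot: [3.141, -0.003, -0.683]
force: [-0.9, -0.1, 0.4]
width: 0.2
```

Call:
send_rows --pt "0 0 -1 0 0" --pt "0 0 -2 0 0" --pt "0 0 -3 0 0" --pt "0 0 -4 0 0" --pt "0 0 -5 0 0"

```text
clock: 14.2
eef_pos: [498.6, -246.0, 109.5]
tool_rot: [3.141, -0.003, -0.683]
force: [-0.8, -0.5, 0.3]
width: -0.0
```

Run:
```python
from h import *
m2("pics/w14.png")
```

```text
bbox [ 188  119  124  140 7450] disc [ 522.6 -216.5] res 0.58 to seat in tool [  0.2 -12.9] disc from tcp [ -0.3 -38.1]
shift [-0.   0.2 -0. ] roll -0.1 t 14.25 F [-1.14 -0.84  0.59] pos [ 498.7 -245.8  109.5] yaw -39.1 w -0.1
```

View pics/w14.png

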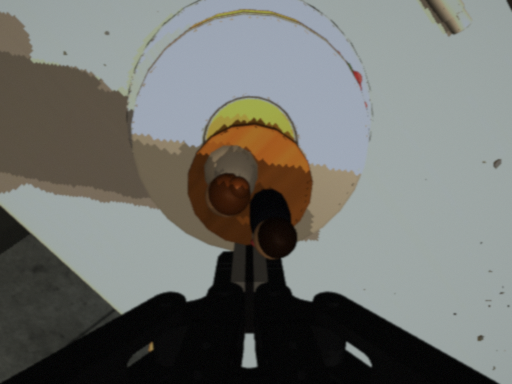

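Call:
send_rows --pt "0 0 -1 0 0" --pt "0 0 -2 0 0" --pt "0 0 -3 0 0" --pt "0 0 -4 0 0" --pt "0 0 -5 0 0"

```text
clock: 14.75
eef_pos: [501.9, -242.0, 109.5]
tool_rot: [3.141, -0.003, -0.683]
force: [-0.8, -0.6, 0.7]
width: -0.3
```

Run:
```python
from h import *
m2("pics/w15.png")
```

```text
bbox [ 188  118  124  141 7407] disc [ 525.7 -212.5] res 0.66 to seat in tool [ 0.3 -7.8] disc from tcp [ -0.5 -37.9]
shift [0.  0.2 0. ] roll -0.1 t 14.8 F [-0.77 -1.45  1.06] pos [ 502.  -241.8  109.5] yaw -39.1 w -0.2
```

View pics/w15.png

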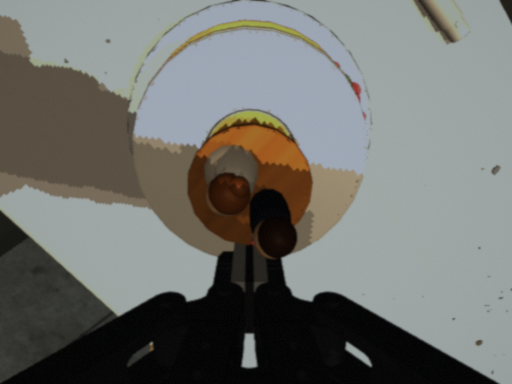

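Call:
send_rows --pt "0 0 -0.6 0 0" --pt "0 0 -1.2 0 0" --pt "0 0 -1.8 0 0" --pt "0 0 -2.4 0 0" --pt "0 0 -3 0 0"

```text
clock: 15.3
eef_pos: [503.9, -239.6, 109.6]
tool_rot: [3.141, -0.003, -0.683]
force: [-1.5, -1.7, 1.9]
width: 0.0
```

Run:
```python
from h import *
m2("pics/w16.png")
```

```text
bbox [ 188  120  124  137 7369] disc [ 527.5 -210.3] res 0.62 to seat in tool [ 0.3 -5. ] disc from tcp [ -0.6 -37.6]
shift [ 0.   0.3 -0. ] roll -0.1 t 15.35 F [-0.28 -1.2  -0.01] pos [ 504.1 -239.4  109.6] yaw -39.1 w 0.0
```

View pics/w16.png

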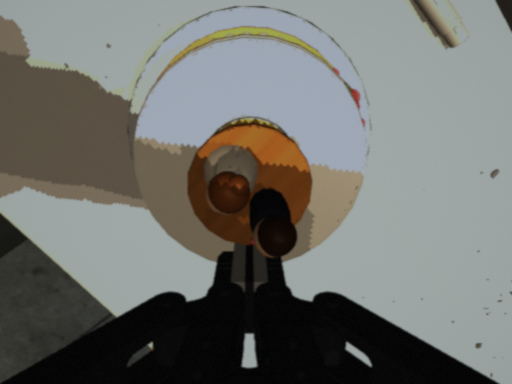

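Call:
send_rows --pt "0 0 -0.5 0 0" --pt "0 0 -1 0 0" --pt "0 0 -1.5 0 0" --pt "0 0 -1.5 0 0"

```text
clock: 15.75
eef_pos: [505.1, -237.8, 109.4]
tool_rot: [-3.141, -0.003, -0.682]
force: [-0.6, -0.4, -1.4]
width: -0.1
```

Run:
```python
from h import *
m2("pics/w17.png")
cv2.imwrite("pics/s17.png",ctrl.get_image("scene")[:,:,::-1])
a=cv2.imread("pics/w16.png")[90:280,170:330];b=cv2.imread("pics/w17.png")[90:280,170:330]
cv2.imwrite("pics/c17.png",cv2.resize(np.hstack([a,b]),None,fx=2.5,fy=2.5))
```

```text
bbox [ 189  122  123  123 9005] disc [ 528.8 -208.7] res 0.36 to seat in tool [ 0.3 -2.9] disc from tcp [ -0.3 -37.5]
shift [-0.  -0.1  0. ] roll -0.1 t 15.8 F [ 0.1  -0.31 -0.6 ] pos [ 505.1 -237.9  109.5] yaw -39.1 w -0.4
```

View pics/c17.png

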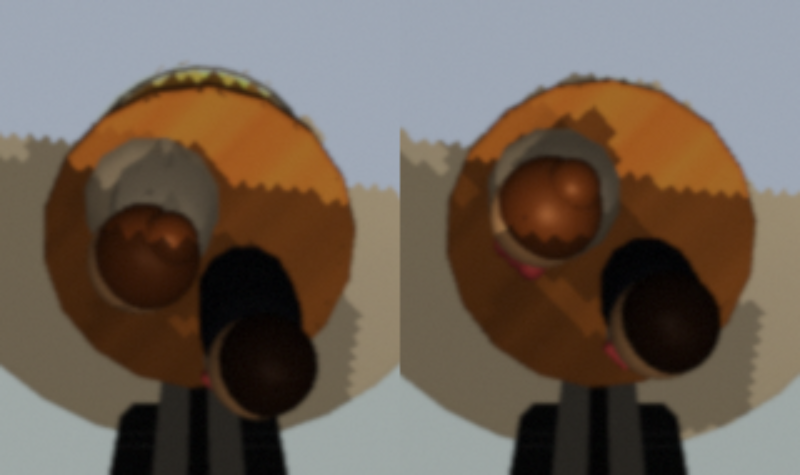

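Call:
send_rows --pt "0 0 -0.4 0 0" --pt "0 0 -0.8 0 0" --pt "0 0 -1 0 0"

```text
clock: 16.15
eef_pos: [505.7, -237.2, 109.5]
tool_rot: [-3.141, -0.003, -0.683]
force: [-1.5, -0.8, 0.0]
width: -0.2
```

```bash
cat > look.py <<'E'
import sys
from h import *
a,b=sys.argv[1:]
m2(f"pics/w{b}.png",126)
A=cv2.imread(f"pics/w{a}.png")[90:280,170:330];B=cv2.imread(f"pics/w{b}.png")[90:280,170:330]
cv2.imwrite(f"pics/c{b}.png",cv2.resize(np.hstack([A,B]),None,fx=2.5,fy=2.5))
E
python3 look.py 17 18
```

```text
bbox [ 189  122  123  123 8919] disc [ 529.2 -208.3] res 0.31 to seat in tool [ 0.2 -2.4] disc from tcp [ -0.3 -37.3]
shift [-0.   0.1 -0. ] roll -0.1 t 16.2 F [-0.13 -0.92  0.96] pos [ 505.8 -237.2  109.5] yaw -39.1 w 0.1
```

View pics/c18.png

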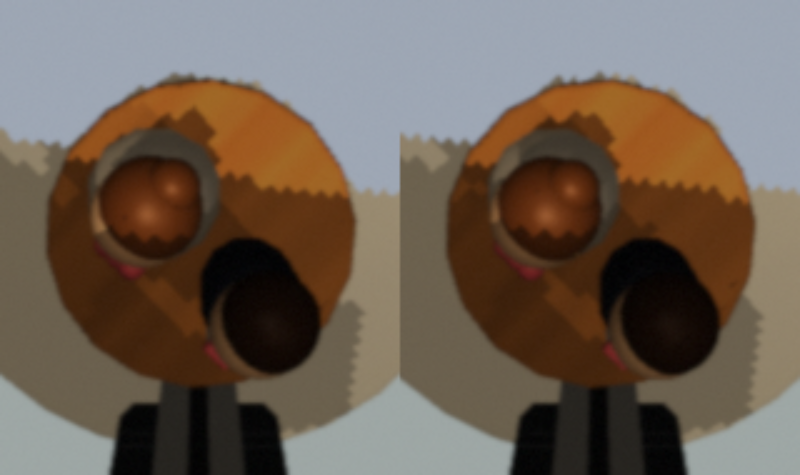

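Call:
send_rows --pt "0 0 -0.4 0 0" --pt "0 0 -0.8 0 0" --pt "0 0 -1.2 0 0" --pt "0 0 -1.2 0 0"

```text
clock: 16.6
eef_pos: [506.6, -236.2, 109.5]
tool_rot: [-3.141, -0.003, -0.682]
force: [-0.5, -0.3, -0.8]
width: 0.3
```

```bash
python3 look.py 18 19
```

```text
bbox [ 189  122  123  123 8918] disc [ 530.  -207.2] res 0.28 to seat in tool [ 0.3 -1. ] disc from tcp [ -0.4 -37.3]
shift [-0.  0.  0.] roll -0.1 t 16.65 F [ 0.59  0.3  -0.45] pos [ 506.6 -236.2  109.5] yaw -39.1 w 0.3
```

View pics/c19.png

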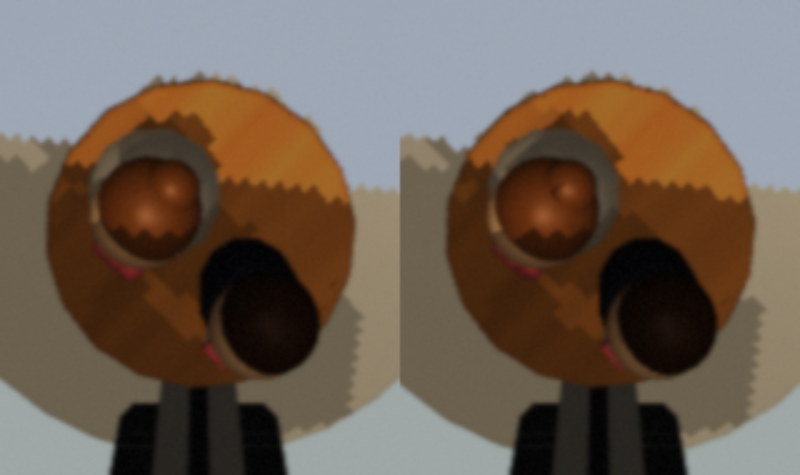

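Call:
send_rows --pt "0 0 -0.4 0 0" --pt "0 0 -0.8 0 0" --pt "0 0 -1.2 0 0" --pt "0 0 -1.2 0 0"

```text
clock: 17.05
eef_pos: [507.4, -235.2, 109.5]
tool_rot: [-3.141, -0.003, -0.682]
force: [-0.2, -1.0, 0.2]
width: -0.2
```

```bash
python3 look.py 19 20
```

```text
bbox [ 189  122  123  123 8929] disc [ 530.8 -206.2] res 0.31 to seat in tool [0.3 0.3] disc from tcp [ -0.4 -37.3]
shift [0. 0. 0.] roll -0.1 t 17.1 F [-0.13 -0.91 -0.47] pos [ 507.4 -235.2  109.5] yaw -39.1 w -0.1
```

View pics/c20.png

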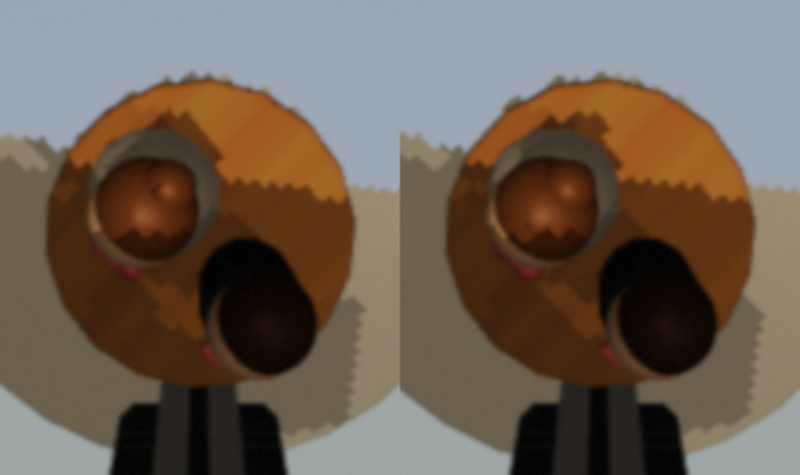

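Call:
send_rows --pt "0 0 -0.4 0 0" --pt "0 0 -0.8 0 0" --pt "0 0 -1.0 0 0" --pt "0 0 -1.0 0 0"

```text
clock: 17.5
eef_pos: [508.0, -234.3, 109.5]
tool_rot: [-3.141, -0.003, -0.682]
force: [0.9, -1.2, -0.3]
width: 0.2
```

```bash
python3 look.py 20 21;python3 - <<'E'
from h import *
cv2.imwrite("pics/s21.png",ctrl.get_image("scene")[:,:,::-1])
crop("pics/s21.png",230,150,320,240,6,"pics/t21.png")
E
```

```text
bbox [ 189  122  123  123 8965] disc [ 531.5 -205.3] res 0.27 to seat in tool [0.4 1.3] disc from tcp [ -0.4 -37.3]
shift [-0. -0.  0.] roll -0.1 t 17.55 F [-0.51 -0.02 -0.29] pos [ 508.  -234.4  109.5] yaw -39.1 w -0.0
```

View pics/c21.png

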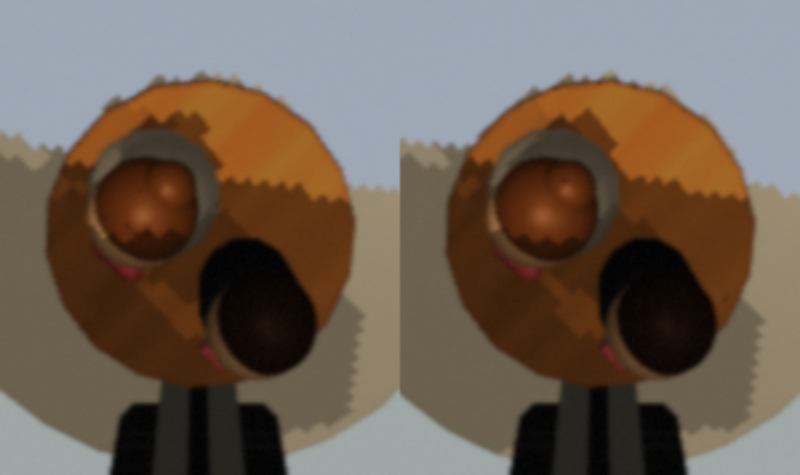

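View pics/t21.png

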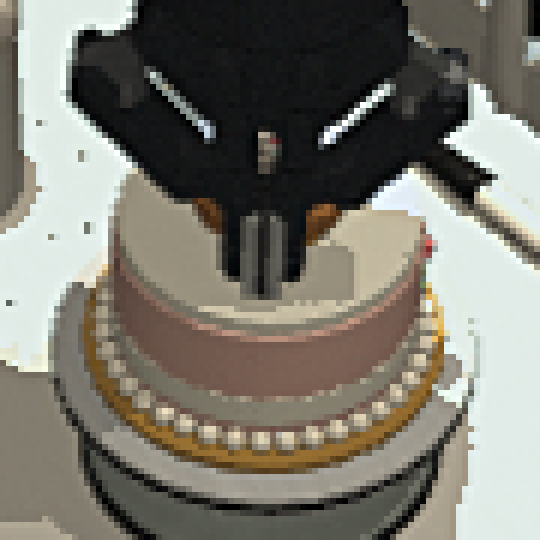

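Call:
send_rows --pt "0 0 -0.4 0 0" --pt "0 0 -0.8 0 0" --pt "0 0 -0.8 0 0"

```text
clock: 17.9
eef_pos: [508.6, -233.6, 109.5]
tool_rot: [-3.141, -0.003, -0.682]
force: [-0.3, -0.2, 0.4]
width: 0.0
```

```bash
python3 look.py 21 22
python3 - <<'E'
from h import *
im=cv2.imread("pics/w22.png");hsv=cv2.cvtColor(im,cv2.COLOR_BGR2HSV)
# gold circle refit from w11 using pose then: tcp 484.4,-263.3 -> camera params shifted
p=ctrl.camera_params("wrist");s=ctrl.read_state();M=p["cam_to_world"].copy();M[:3,3]+=np.array([484.4,-263.3,109.5])-s["eef_pos"];q=dict(p);q["cam_to_world"]=M
im=cv2.imread("pics/w11.png");h=cv2.cvtColor(im,cv2.COLOR_BGR2HSV);m=cv2.inRange(h,(24,120,100),(36,255,255));m[:,:190]=0;m[:,310:]=0
pts=[]
for v in range(43,100):
    c=np.where(m[v])[0]
    if len(c)>5: pts+=[(c[0],v),(c[-1],v)]
for z in(110,114):
    P=np.array([ray("wrist",u,v,z,q)[:2] for u,v in pts]);print(z,circ(P))
E
```

```text
bbox [ 189  122  123  123 8906] disc [ 532.  -204.7] res 0.3 to seat in tool [0.4 2.2] disc from tcp [ -0.4 -37.2]
shift [-0. -0.  0.] roll -0.1 t 17.95 F [-0.67  0.03 -0.31] pos [ 508.5 -233.7  109.5] yaw -39.1 w 0.1
110 (array([ 531.65539651, -205.57438176]), np.float64(18.927759718618823))
114 (array([ 531.69576542, -205.48264989]), np.float64(18.423680513356206))
```

View pics/c22.png

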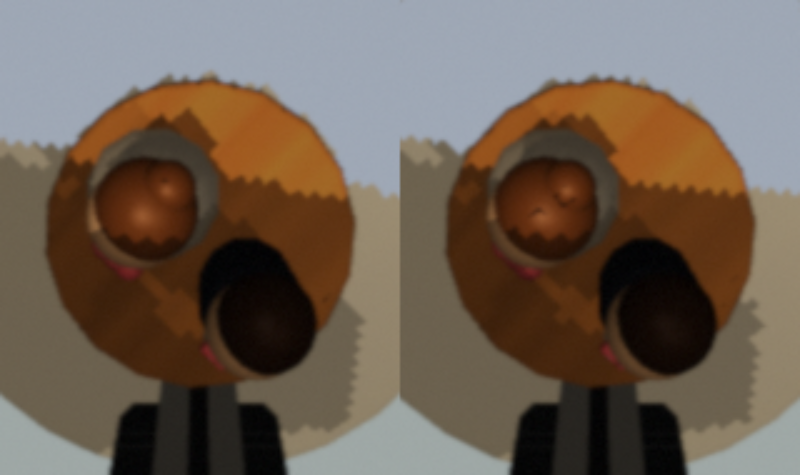

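Call:
send_rows --pt "0 0 -0.4 0 0" --pt "0 0 -0.8 0 0" --pt "0 0 -0.8 0 0"

```text
clock: 18.25
eef_pos: [509.1, -233.0, 109.5]
tool_rot: [-3.141, -0.003, -0.682]
force: [-0.6, -0.5, -0.5]
width: -0.1
```

```bash
python3 look.py 22 23
```

```text
bbox [ 189  122  123  123 8985] disc [ 532.6 -204. ] res 0.3 to seat in tool [0.4 3.1] disc from tcp [ -0.4 -37.2]
shift [-0. -0. -0.] roll -0.1 t 18.3 F [-0.51 -1.41 -0.12] pos [ 509.1 -233.   109.4] yaw -39.1 w 0.1
```

View pics/c23.png

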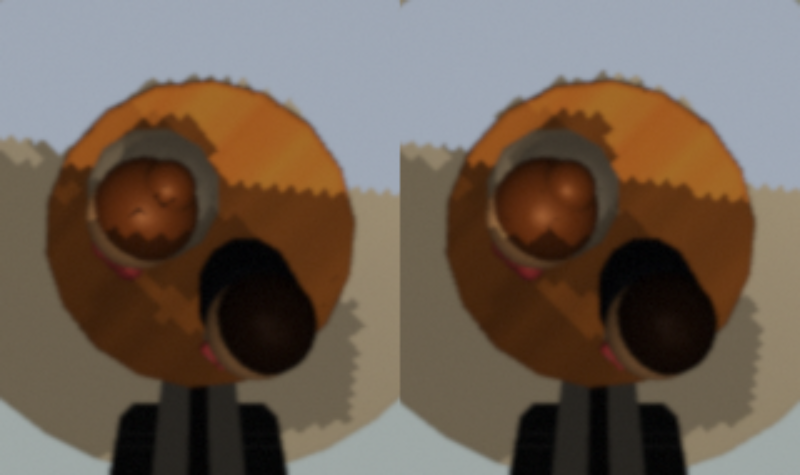

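Call:
send_rows --pt "0 0 -0.4 0 0" --pt "0 0 -0.8 0 0" --pt "0 0 -0.8 0 0"

```text
clock: 18.6
eef_pos: [509.6, -232.3, 109.4]
tool_rot: [-3.141, -0.003, -0.682]
force: [-0.4, 0.3, 0.4]
width: 0.1
```

```bash
python3 look.py 23 24
```

```text
bbox [ 188  122  124  123 8969] disc [ 533.1 -203.3] res 0.26 to seat in tool [0.4 4. ] disc from tcp [ -0.5 -37.3]
shift [0. 0. 0.] roll -0.1 t 18.65 F [-0.92  0.22 -0.59] pos [ 509.6 -232.3  109.5] yaw -39.1 w -0.1
```

View pics/c24.png

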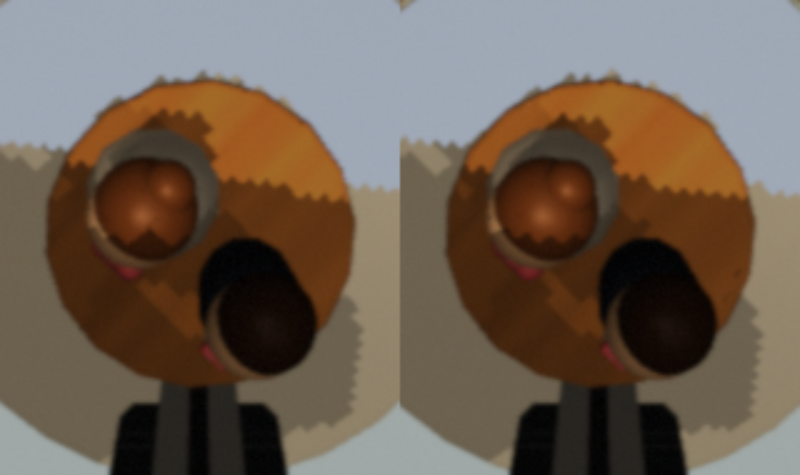

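View pics/w24.png

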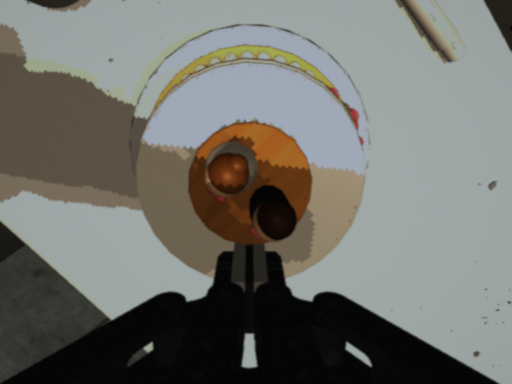

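Run:
```python
from h import *
p=ctrl.camera_params("wrist");s=ctrl.read_state();R=Ro.from_euler("xyz",s["tool_rot"]).as_matrix()
im=cv2.imread("pics/w24.png")
a=im[40:300,120:380];cv2.imwrite("pics/z24.png",cv2.resize(a,None,fx=2.3,fy=2.3))
P0=[(250,63),(137,175),(205,272),(312,268),(366,180)]
for dz in(0,15):
  q=dict(p);M=p["cam_to_world"].copy();M[2,3]+=dz;q["cam_to_world"]=M
  P=np.array([(R.T@(ray("wrist",u,v,114,q)-s["eef_pos"]))[:2] for u,v in P0]);print(dz,circ(P))
  # disc, 122 front edge(lower) and 245 rear
  for z1,z2 in((122,130),(124,124)):
    a=(R.T@(ray("wrist",250,122,z1,q)-s["eef_pos"]))[:2];b=(R.T@(ray("wrist",250,245,z2,q)-s["eef_pos"]))[:2];print(z1,z2,a,b,(a+b)/2)
```

```text
0 (array([  1.31861197, -35.08516587]), np.float64(50.83790039181822))
122 130 [  0.17981743 -63.28038298] [  0.17904331 -13.01689292] [  0.17943037 -38.14863795]
124 124 [  0.17313795 -63.49777504] [  0.20027776 -10.00749723] [  0.18670785 -36.75263613]
15 (array([  1.52694391, -30.65914851]), np.float64(56.05551735888225))
122 130 [  0.27401426 -61.65886322] [ 0.27623014 -5.50232434] [  0.2751222  -33.58059378]
124 124 [  0.26733477 -61.87625527] [ 0.29746459 -2.49292865] [  0.28239968 -32.18459196]
```

View pics/z24.png

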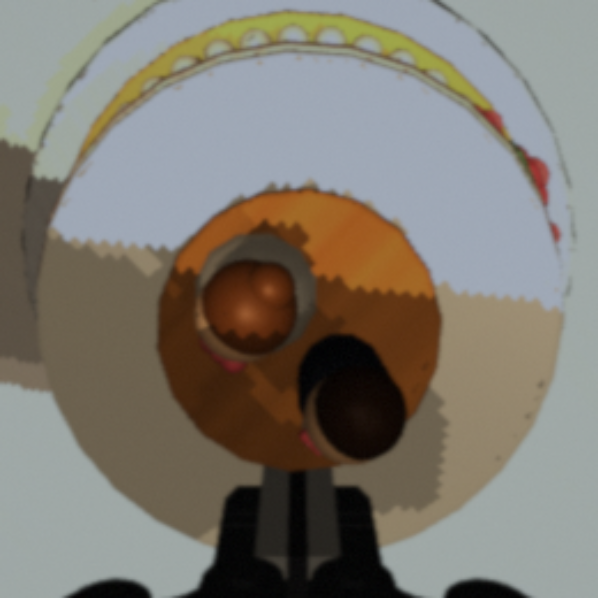

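Run:
```python
from h import *
p=ctrl.camera_params("wrist");s=ctrl.read_state();R=Ro.from_euler("xyz",s["tool_rot"]).as_matrix()
for dz in(0,6,12):
  q=dict(p);M=p["cam_to_world"].copy();M[2,3]+=dz;q["cam_to_world"]=M
  f=lambda u,v,z:np.round((R.T@(ray("wrist",u,v,z,q)-s["eef_pos"]))[:2],1)
  print(dz,"plaque front",f(250,64,114),"disc front",f(250,122,120),f(250,122,124),"plaque L/R",f(137,180,114),f(366,180,114),"disc L/R",f(188.5,183,125),f(311.5,183,125),"nearL",f(209,275,114),"nearR",f(284,277,114))
```

```text
0 plaque front [  0.2 -85.4] disc front [  0.2 -63.1] [  0.2 -63.5] plaque L/R [-50. -37.] [ 51.9 -36.9] disc L/R [-25.2 -38.8] [ 25.6 -38.8] nearL [-19.8  11.1] nearR [16.9 12.3]
6 plaque front [  0.2 -85.7] disc front [  0.2 -62.4] [  0.2 -62.8] plaque L/R [-52.1 -35.3] [ 54.1 -35.2] disc L/R [-26.3 -37.1] [ 26.8 -37. ] nearL [-20.5  14.8] nearR [17.6 16.1]
12 plaque front [  0.3 -86. ] disc front [  0.3 -61.8] [  0.2 -62.2] plaque L/R [-54.1 -33.7] [ 56.2 -33.5] disc L/R [-27.4 -35.3] [ 27.9 -35.3] nearL [-21.3  18.5] nearR [18.3 19.8]
```

Call:
send_rows --pt "0 0 0.7 0 0" --pt "0 0 1.5 0 0" --pt "0 0 3 0 0" --pt "0 0 3 0 0"

```text
clock: 19.05
eef_pos: [507.7, -234.9, 109.5]
tool_rot: [-3.141, -0.003, -0.683]
force: [0.4, -0.1, -0.5]
width: 0.1
```

```bash
python3 look.py 24 25
```

```text
bbox [ 190  118  121  130 6929] disc [ 532.  -204.8] res 0.35 to seat in tool [0.3 2.1] disc from tcp [ -0.4 -38.6]
shift [0.  0.2 0. ] roll -0.1 t 19.1 F [-0.39  0.59  0.6 ] pos [ 507.8 -234.7  109.5] yaw -39.1 w 0.2
```

View pics/c25.png

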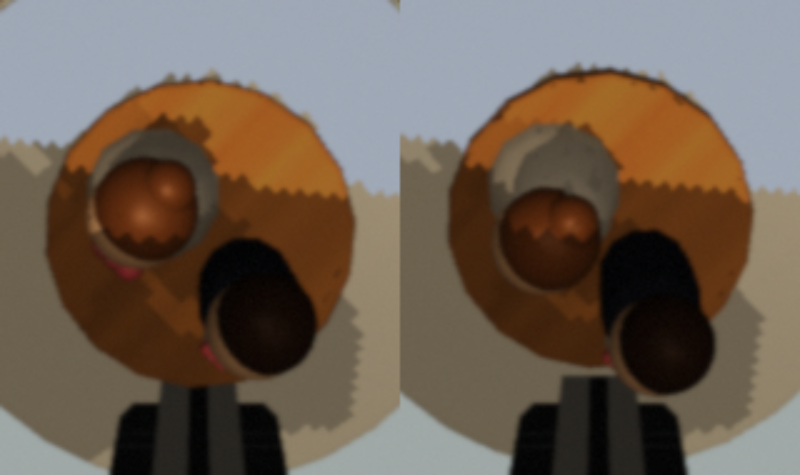

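Call:
send_rows --pt "0 0 3 0 0" --pt "0 0 10 0 0" --pt "0 0 20 0 0" --pt "0 0 32 0 0" --pt "0 0 45 0 0"

```text
clock: 19.6
eef_pos: [478.4, -270.8, 109.5]
tool_rot: [-3.141, -0.003, -0.683]
force: [-0.2, 0.6, 0.1]
width: -0.4
```

Call:
send_rows --pt "0 0 0 -30 0" --pt "0 0 0 -60 0" --pt "0 0 0 -110 0" --pt "0 0 -20 -110 0" --pt "0 0 -20 -110 0"

```text
clock: 20.1
eef_pos: [492.3, -254.1, 220.6]
tool_rot: [-3.139, -0.005, -0.681]
force: [-0.2, 0.4, -0.7]
width: -0.1
```

Call:
send_rows --pt "0 0 0 0 0" --pt "0 0 0 0 0"

```text
clock: 20.3
eef_pos: [491.0, -254.5, 219.7]
tool_rot: [-3.139, -0.003, -0.681]
force: [-0.5, -0.4, 0.1]
width: 0.1
```

Run:
```python
from h import *
m2("pics/w26.png",124)
for n in("scene","side"): cv2.imwrite(f"pics/{n}26.png",ctrl.get_image(n)[:,:,::-1])
crop("pics/scene26.png",230,150,320,240,6,"pics/t26.png")
a=cv2.imread("pics/w26.png");cv2.imwrite("pics/z26.png",cv2.resize(a[0:200,150:350],None,fx=3,fy=3))
```

```text
bbox [ 214   65   72   75 3508] disc [ 531.5 -205.6] res 0.27 to seat in tool [0.1 1.1] disc from tcp [ -0. -63.]
shift [-0.1 -0.1  0. ] roll -0.1 t 20.35 F [-0.77  0.18  0.84] pos [ 491.  -254.6  219.7] yaw -39.1 w 0.5
```

View pics/t26.png

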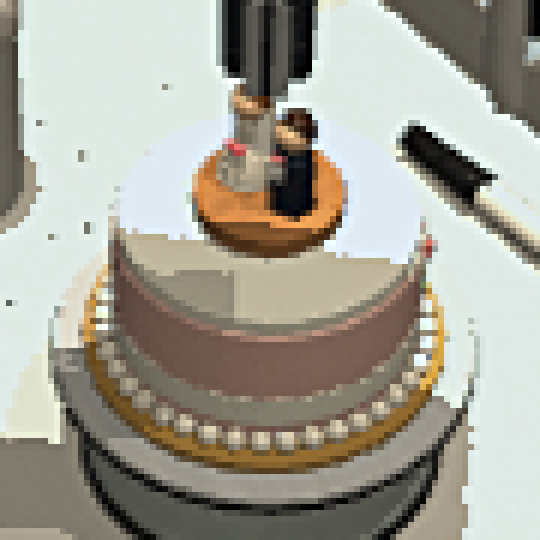

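View pics/z26.png

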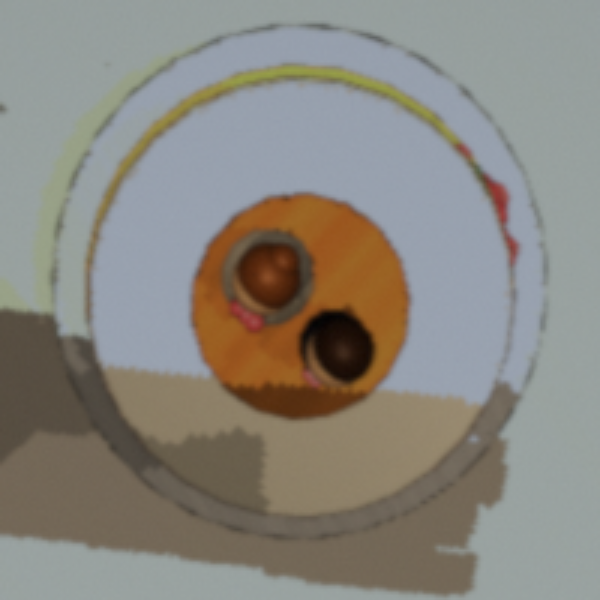

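Call:
send_rows --pt "0 0 30 -15 0" --pt "0 0 60 -30 0" --pt "0 0 80 -40 0" --pt "0 0 80 -40 0" --pt "0 0 80 -40 0"

```text
clock: 20.95
eef_pos: [440.6, -316.6, 259.3]
tool_rot: [-3.139, -0.003, -0.683]
force: [0.2, 0.4, -0.9]
width: 0.2
```

Run:
```python
from h import *
m2("pics/w27.png",124)
for n in("scene","side"): cv2.imwrite(f"pics/{n}27.png",ctrl.get_image(n)[:,:,::-1])
a=cv2.imread("pics/scene0.png")[155:225,240:310];b=cv2.imread("pics/scene27.png")[155:225,240:310]
cv2.imwrite("pics/t27.png",cv2.resize(np.hstack([a,b]),None,fx=5.5,fy=5.5,interpolation=0))
a=cv2.imread("pics/side0.png")[170:240,240:310];b=cv2.imread("pics/side27.png")[170:240,240:310]
cv2.imwrite("pics/u27.png",cv2.resize(np.hstack([a,b]),None,fx=5.5,fy=5.5,interpolation=0))
```

```text
bbox [ 218    0   64   28 1181] disc [ 506.9 -225.6] res 3.44 to seat in tool [  6.6 -29.9] disc from tcp [  -6.8 -111.7]
shift [ 0.2  1.  -0.4] roll -0.0 t 21.0 F [-0.6  -0.94 -0.12] pos [ 441.  -315.7  258.9] yaw -39.0 w -0.3
```

View pics/t27.png

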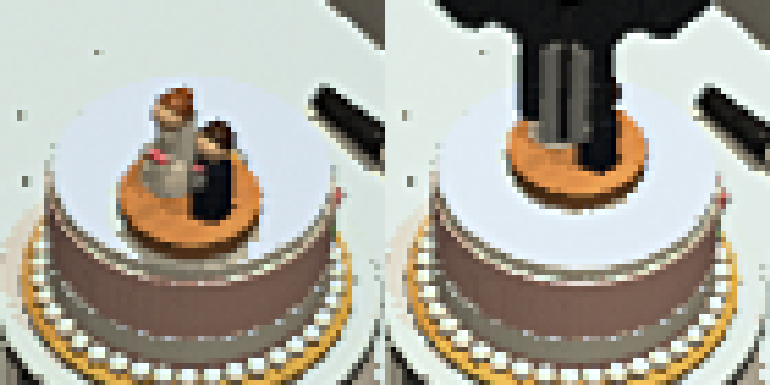

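View pics/u27.png

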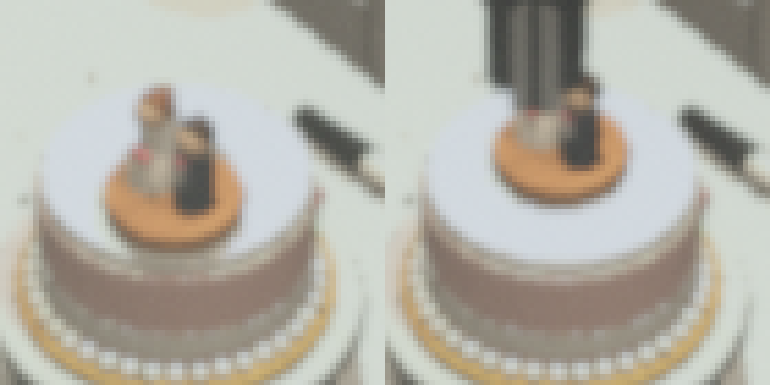

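View pics/scene27.png

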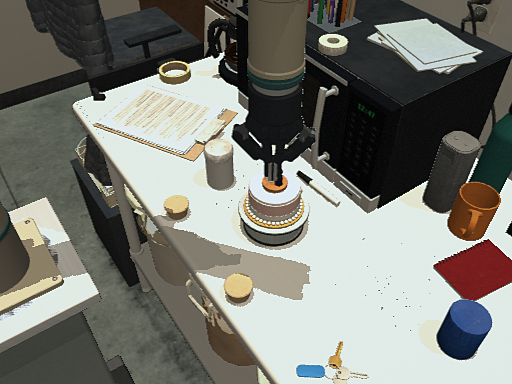

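Call:
send_rows --pt "0 35 0 0 0" --pt "0 70 0 0 0" --pt "0 105 0 0 0" --pt "0 120 0 0 0" --pt "0 120 0 0 0"

```text
clock: 21.6
eef_pos: [536.5, -390.5, 257.3]
tool_rot: [-3.14, -0.001, -0.678]
force: [-0.1, 0.4, 0.4]
width: -0.0
```

Run:
```python
from h import *
to(0,0,0,-39)
for n in("scene","side"): cv2.imwrite(f"pics/{n}28.png",ctrl.get_image(n)[:,:,::-1])
a=cv2.imread("pics/scene0.png")[155:225,240:310];b=cv2.imread("pics/scene28.png")[155:225,240:310]
cv2.imwrite("pics/t28.png",cv2.resize(np.hstack([a,b]),None,fx=5.5,fy=5.5,interpolation=0))
```

```text
shift [-663.1   32.5  256.4] roll 0.2 t 21.6 F [-0.1   0.45  0.36] pos [ 536.5 -390.5  257.3] yaw -38.8 w -0.0
```

View pics/t28.png

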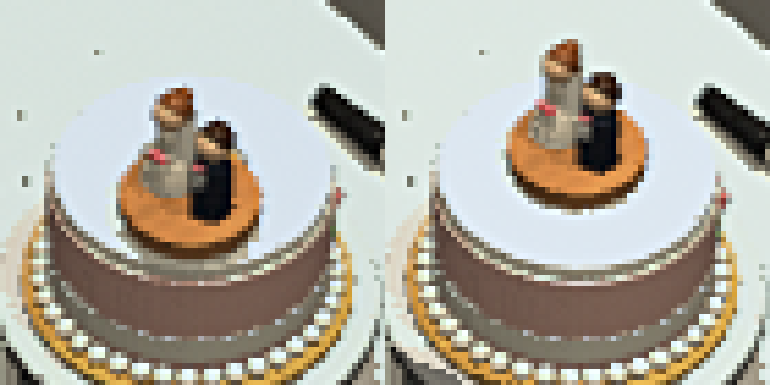

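Run:
```python
import cv2,numpy as np
a=cv2.imread("pics/w9.png");b=cv2.imread("pics/w26.png")
cv2.imwrite("pics/z29.png",cv2.resize(np.hstack([a[40:150,195:295],b[50:160,195:295]]),None,fx=4,fy=4))
```

```text
(no output)
```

View pics/z29.png

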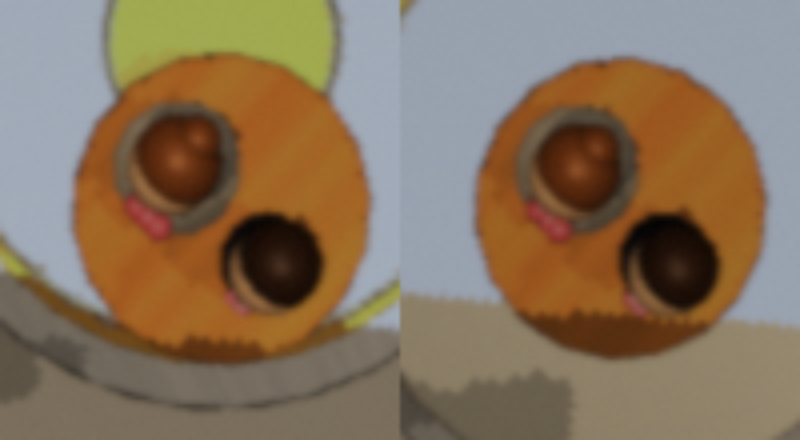

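```bash
python3 -c "
from cell import ctrl
print(ctrl.finish_job())"
```

```text
the job is handed in; nothing more can be done
None
```

The topper is home in the seat and level. I pushed its base disc along the line to the seat with the closed fingertips, without gripping or lifting it, then took the hand away and handed the job in at 21.7 s. `finish_job` gives no verdict, so this rests on my own checks.

**Last checks**
- **Centring:** the base is within about 1–2 mm of the plaque's centre, and no gold of the seat shows.
- **Level:** from above, the dolls' heads sit against the base as they did on the flat plaque, within about 1 mm once the change of view is allowed for.
- **Height:** the disc looks slightly smaller from above, which fits the 4 mm drop.
- **Force:** the tool force read no more than about 3 N during the push. It was only read at the end of each move, with roughly 1 N of noise.
- **Bystanders:** the last full scene view shows them where they were. I judged this by eye and did not measure it.
- **Hand:** the gripper ended about 185 mm to the side of the cake and well above it, touching nothing.

**What disagreed**
- **Fingertips:** they sat about 8 mm behind the TCP instead of the stated 14 mm ahead. I found this by touching the free part of the plaque once, at about 5.5 N, and set the push height from that.
- **Drop point:** the topper stayed dipped while the finger pressed on it, even past the seat's centre by my measurements. It dropped level only once I drew the finger back.

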